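# Put the printing kit back in its holders

### The arm

A 6-joint arm with a two-finger parallel gripper is mounted at the origin on a cart in front of the work surface, level with it; the furniture and walls round the work are solid. World frame = base frame: x ahead of the robot, y to its left, z up, the work surface at z = 0. Lengths are in m, angles in rad, forces in N, time in s.
With the tool pointing down it reaches from about 0.375 to 0.975 m from the base axis. Payload 3.8 kg.
Tool frame: the origin (TCP) lies midway between the tips of the shut fingers; the grasp point (between the pads) lies 19 mm behind it; z points along the fingers, y is the line along which they close (so a half turn about z gives the same grasp; the last joint's range is limited). The gripper opens to 85 mm and grips with 20 to 120 N. Pads are 22 mm wide; open, the fingers measure 114 mm over their backs; the gripper's body (76 mm by 85 mm) begins 54 mm behind the grasp point. The pads swing forward as they close: fully open they stand 13 mm farther back than shut.
Start: joints at [-1.291, 0.264, 1.604, -0, 1.274, -0.037], TCP at [0.21, -0.641, 0.231] pointing down, gripper open.
Joint ranges: [-2.63, 2.63], [-0.94, 2.18], [0.31, 2.57], [-1.31, 4.45], [0, 2.66], [-2.55, 2.55]. Speed limits (rad/s): [2.57, 2.57, 3.14, 3.14, 3.14, 3.14].

### API

Orientations are given as a rotation vector (axis times angle).
In Python, from workcell import bot, cams gives the robot as it stands.
- The arm moves only by the tool play_rows, never from a script. Its argument "rows" is a list of rows, each a list of 2 entries, a list of its own where there are three numbers: the shift along the tool's x, y, z scaled (see below), then the turn, a rotation vector about the tool's x, y, z scaled (see below). A call has 1 to 20 rows; each row is the pose to reach, as a shift and turn from the pose commanded when the call began, along the tool's axes at that moment; what a row does not reach only later rows make up. The controller multiplies each number of a shift by 250 mm and each number of a turn by 45 degrees. A row lasts 1/12 s, in which the tool goes at most 41.7 mm and 7.16 degrees, less where a joint would pass 70% of its speed; a pose out of reach is approached as far as the arm can. A call with a number of a shift or a turn outside -1 to 1 is refused whole. A call with a gripper value outside its range is refused whole. "claw" is the opening, from -1 (shut) to 1 (fully open), set as the call begins (left out, the last holds). The fingers move at their own pace and stop on an object; "newtons" is the grip in N (left out, the last holds). Time passes only in rows, so rows that repeat a pose let the fingers close. It gives the time, the measured TCP pose, the force, the opening and the grip force at its end, in the units of the state.
- bot.read_state(): the state, without advancing time (a new reading comes with each control period).
- cams.read_camera(name): name is "scene" or "top"; returns a dict with "image" (480x640x3 uint8, red, green, blue), "K" (3x3 intrinsics, pixels), "T" (4x4, takes a point from camera to world coordinates). Camera axes: x right, y down, z forward; pixel columns grow to the right and rows downward; lengths in m; the calibration is good to about 2 mm. A picture is of the moment at which its call begins. There is no depth.
- bot.finish_job(): hands the job in; it is judged then, once.
The state is a dict: "time": time; "q": joint angles; "joint_vel": joint speeds; "joint_torque": joint torques, N m; "tool_pos": TCP position; "tcp_rot": TCP orientation; "wrist_force": force on the tool from outside, world axes, zero at the start; "torque": the same for the moment, N m; "width": opening from 0.0 (shut) to 1.0 (fully open); "grip_force": force on a finger pad.
Only numpy, scipy, OpenCV 4.12 (cv2) and the standard library are available. Lean on these libraries where they do the work, as an engineer would, in place of code of your own. Each camera call takes 0.05 s, during which the arm holds its last target. There are 200 camera calls.

### The job

The printing session is over: sort the five things left lying on the table into their holders. Stand the two carved print blocks carved face down in the block rack, one in each bay; drop the two tin cutters over the dowel of the cutter stand so that they lie flat, one on top of the other in either order; and stand the loose spice jar upright in the free cell of the jar carrier, without tipping over it or the jar already there.

Things in the scene. Friction and masses are not known exactly. Their poses are not given: they have to be found in the camera images.
- block_a: Brown wooden print block standing on its carved face: base plate 50 (x) x 62 (y) mm, its top at z 28 mm, with a turned round grip 26 to 28 mm across on top, z 28 to 68 mm; take it by the grip. Same shape as block_b; either goes in either bay. Origin: centre of the underside; z up.
- block_b: Second brown wooden print block, same shape and sizes as block_a. Origin: centre of the underside; z up.
- star_cutter: Rounded five-pointed star cutter of thin bright tin strip, open at top and bottom, 53 x 52 mm over all, 20 mm high, 18 g. Origin: centre of the underside; z up. The origin is also the middle of its opening, which is free to 12 mm all round. It can be taken from above by its outside along its own x axis, at y = 0, where the fingers meet it 42 mm apart.
- bird_eye (a point): Bird cutter of thin bright tin strip, open at top and bottom, 47 x 50 mm, 20 mm high, 17 g; less regular than the star. This point: middle of its opening at the underside, free to 11 mm all round; cutter's axes, z up. Take it from above by its outside along its own x axis, fingers centred at (4, 8) mm from this point, where the fingers meet it about 40 mm apart.
- loose_jar: Spice jar standing on the table: round, 44 mm diameter, 96 mm high, black cap 43 mm across from z 75 to 96 mm, pale contents, about 110 g. Origin: centre of the underside; z up.
- kept_jar: Spice jar already standing in the jar carrier, in the cell at +y: round, 40 mm diameter, 105 mm high, black cap, green contents, 110 g; stays in its cell. Origin: centre of the underside; z up.
- block_rack: Fixed low tray of pale wood, 82 (x) x 178 (y) mm, walls 6 mm thick and 26 mm high, with two cork-lined bays side by side along y, each 70 (x) x 80 (y) mm inside. Bay centres at (0, 43) and (0, -43) mm; lining at z 8 mm. Origin: centre of the underside; z up.
- jar_carrier: Fixed plywood carrier, 74 (x) x 142 (y) mm, with two cells along y, each 62 x 62 mm inside; floor at z 8 mm, long walls 45 mm high, divider 39 mm, end walls with hand slots 61 mm high. Cell centres at (0, 34) mm (the kept jar's) and (0, -34) mm (free). Origin: centre of the underside; z up.
- cutter_stand: Fixed round turned wooden foot, 80 mm diameter, top at z 12 mm, with an upright wooden dowel 8 mm in diameter at its centre, its pointed top at z 62 mm. Holds both cutters one above the other. Origin: centre of the underside; z up.
Not all that is in view belongs to the job. Leave any purple look-alike of the kept_jar alone.

How it is judged:
By the outcome, as a careful person would: the job done as asked, in the order asked, and still so for the second after the job is handed in, with the robot touching nothing.
It also fails if it takes over 120 s, if anything falls off the work surface, if the arm or the gripper's body presses on something with over 40 N, if the wrist force passes 120 N, or if a joint passes its speed limit or range.

## Working session

There is one attempt and no reset: what is moved stays moved. The work goes in short steps, Python scripts to look and compute and a tool call to move; the robot and the scene stay as the last step left them, time stands still between calls to the robot, and variables do not carry over. Pictures are saved under pics/ and viewed, at most 14 in all, crops included, and the job is handed in when it is done.

Besides the shell and the picture viewer there is one more tool, called after "Call:" as name(argument=value, ...), one argument or row to a line, values as JSON. play_rows: Moves the arm, as the interface text tells. Its arguments: {"type":"object","properties":{"rows":{"type":"array","items":{"type":"array"}},"claw":{"type":"number"},"newtons":{"type":"number"}},"required":["rows"]}

```bash
mkdir -p pics
python3 - <<'E'
from workcell import bot,cams
import cv2,numpy as np
for n in("scene","top"):
    c=cams.read_camera(n);cv2.imwrite(f"pics/{n}0.png",c["image"][:,:,::-1]);print(n,c["K"].tolist(),np.round(c["T"],4).tolist())
print(bot.read_state())
E
```

```text
scene [[470.52376264388687, 0.0, 322.76545613835293], [0.0, 470.52376264388687, 235.97092365563262], [0.0, 0.0, 1.0]] [[-0.8664, -0.2467, 0.4342, -0.0025], [-0.4993, 0.4368, -0.7482, 0.8661], [-0.005, -0.865, -0.5017, 0.6618], [0.0, 0.0, 0.0, 1.0]]
top [[551.1920000348483, 0.0, 314.1188770244075], [0.0, 551.1920000348483, 243.2199213544746], [0.0, 0.0, 1.0]] [[0.0275, -0.9892, 0.144, 0.2942], [-0.9995, -0.0295, -0.0117, -0.0424], [0.0159, -0.1436, -0.9895, 1.6444], [0.0, 0.0, 0.0, 1.0]]
{'time': 0.1, 'q': array([-1.29091415e+00,  2.64693758e-01,  1.60529548e+00, -1.51591249e-05,
        1.27373688e+00, -3.69209380e-02]), 'joint_vel': array([ 1.87613821e-05, -8.85225048e-04, -5.13447135e-03,  1.48079529e-03,
       -5.89031965e-04, -3.23772840e-04]), 'joint_torque': array([-1.01505079e-04, -5.16708577e+01, -3.68588948e+01, -4.57293220e-05,
        6.24230583e-03, -2.19712751e-05]), 'tool_pos': array([ 0.21006892, -0.64074071,  0.23004447]), 'tcp_rot': array([-3.10017143e+00, -4.95227870e-01,  4.28415647e-04]), 'wrist_force': array([ 1.31184280e+00, -1.05475369e-03, -6.28703751e-01]), 'torque': array([-0.02835324,  0.04622274, -0.02209389]), 'grip_force': 0.0, 'width': 1.0013433233672684}
```

View pics/scene0.png

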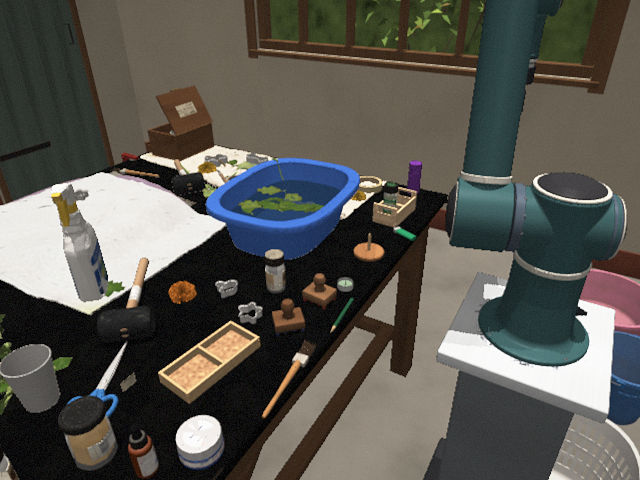

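View pics/top0.png

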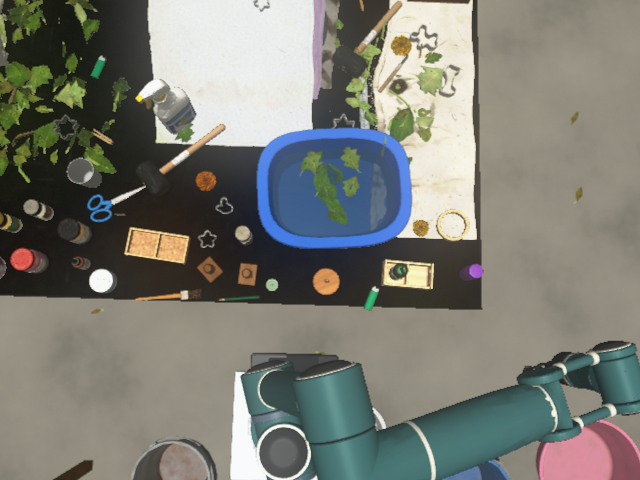

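View crops.

Run:
```python
import cv2
t=cv2.imread("pics/top0.png")
cv2.imwrite("pics/c1.png",cv2.resize(t[185:305,115:275],None,fx=5,fy=5,interpolation=cv2.INTER_CUBIC))
cv2.imwrite("pics/c2.png",cv2.resize(t[225:315,300:490],None,fx=4,fy=4,interpolation=cv2.INTER_CUBIC))
s=cv2.imread("pics/scene0.png")
cv2.imwrite("pics/c3.png",cv2.resize(s[240:400,150:350],None,fx=4,fy=4-.25,interpolation=cv2.INTER_CUBIC))
```

```text
(no output)
```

View pics/c1.png

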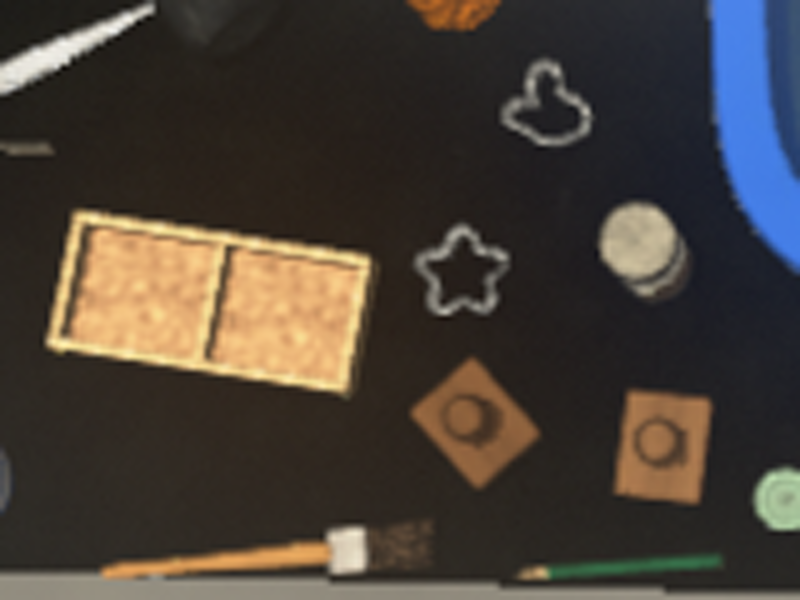

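View pics/c2.png

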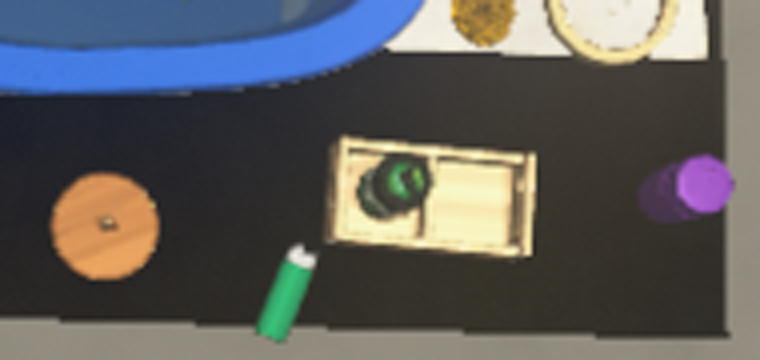

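View pics/c3.png

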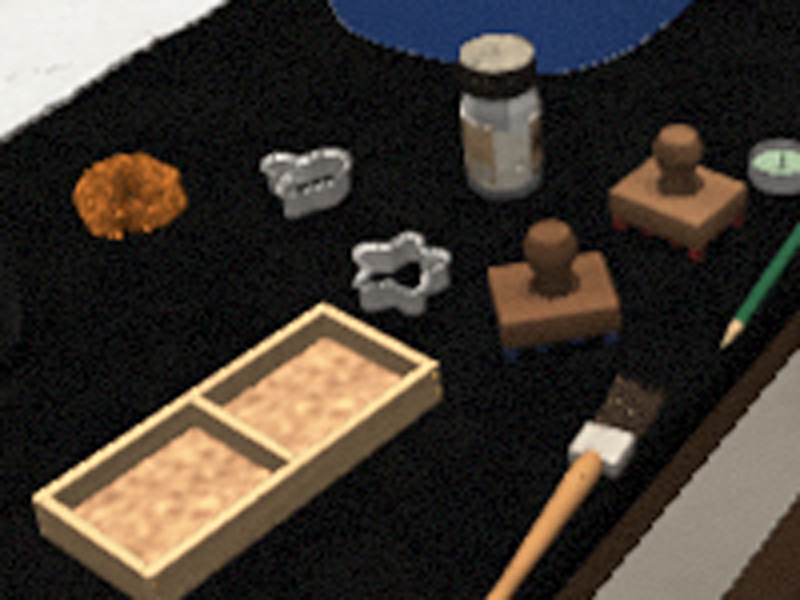

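Candidates in the top picture:
- **Star:** (207,239) on the black cloth near the rack. Others at (66,127), (343,122), (425,40) and (262,3) are far-off clutter.
- **Bird:** (224,205). The other is (450,80), on the far cloth.
- **Jar:** (243,235), with its pale-topped black cap. The left-hand jars at (38,210) and (73,230) and the purple one at (475,271) are not it.
- **Blocks:** (209,269) and (247,273).

I choose the cluster next to the rack; the crops confirm it.

```bash
cat > h.py <<'E'
from workcell import bot,cams
import cv2,numpy as np
from scipy.spatial.transform import Rotation as R
def cal(n):
    c=cams.read_camera(n); return c["image"],c["K"],c["T"]
def w(K,T,u,v,z):
    d=T[:3,:3]@np.linalg.solve(K,[u,v,1]); return T[:3,3]+d*(z-T[2,3])/d[2]
def rect(img,K,T,cx,cy,z,half,s):
    """world plane patch: image up=+x, left=+y, s px per m"""
    n=int(2*half*s); P=np.linalg.inv(T)
    pts=np.float32([[0,0],[n,0],[n,n],[0,n]])
    W=[[cx+half,cy+half,z],[cx+half,cy-half,z],[cx-half,cy-half,z],[cx-half,cy+half,z]]
    q=[]
    for p in W:
        c=K@(P[:3,:3]@p+P[:3,3]); q.append(c[:2]/c[2])
    return cv2.warpPerspective(img,cv2.getPerspectiveTransform(np.float32(q),pts),(n,n),flags=cv2.INTER_CUBIC)
def to(x,y,z,yaw_deg,cmd=None):
    """numbers for play_rows; yaw = world angle (deg) of tool y axis (mod 180)"""
    s=bot.read_state(); p,r=(s["tool_pos"],s["tcp_rot"]) if cmd is None else cmd
    R0=R.from_rotvec(r).as_matrix(); best=None
    for k in(0,180):
        a=np.radians(yaw_deg+k); ty=np.array([np.cos(a),np.sin(a),0]); tz=np.array([0,0,-1.])
        M=np.column_stack([np.cross(ty,tz),ty,tz])
        v=R.from_matrix(R0.T@M).as_rotvec()
        if best is None or np.linalg.norm(v)<np.linalg.norm(best):best=v
    print("shift",np.round(R0.T@(np.array([x,y,z])-p)/.25,3),"turn",np.round(best/(np.pi/4),3))
def st():
    s=bot.read_state();M=R.from_rotvec(s["tcp_rot"]).as_matrix()
    print("t%.2f"%s["time"],"p",np.round(s["tool_pos"],4),"ty yaw %.1f"%np.degrees(np.arctan2(M[1,1],M[0,1])),"tz",np.round(M[:,2],3),"q",np.round(s["q"],2),"F",np.round(s["wrist_force"],1),"w %.3f g %.1f"%(s["width"],s["grip_force"]))
E
python3 - <<'E'
from h import *
img,K,T=cal("top"); im2,K2,T2=cal("scene")
def c(n,pts,z,ox,oy,f):
    P=np.array([w(K,T,ox+(x+.5)/f-.5,oy+(y+.5)/f-.5,z)[:2] for x,y in pts])
    e=[(np.round(np.linalg.norm(P[(i+1)%len(P)]-P[i])*1e3),np.round(np.degrees(np.arctan2(*(P[(i+1)%len(P)]-P[i])[::-1])),1)) for i in range(len(P))] if len(P)>1 else ""
    print(n,np.round(P.mean(0),4),*e)
A=(115,185,5);B=(300,225,4)
c("a plate",[(473,357),(541,433),(479,490),(411,411)],.028,*A);c("a grip",[(467,417)],.066,*A)
c("b plate",[(628,389),(713,398),(700,505),(614,492)],.028,*A);c("b grip",[(659,442)],.066,*A)
c("jar",[(638,242)],.096,*A);c("star",[(464,272)],.02,*A);c("bird",[(548,108)],.02,*A)
c("rack",[(76,210),(374,256),(350,397),(46,350)],.026,*A)
c("stand",[(105,227)],.012,*B);c("dowel",[(108,223)],.062,*B)
c("carrier",[(340,136),(537,152),(531,258),(327,243)],.055,*B)
c("kept",[(405,180)],.113,*B)
st()
star=w(K,T,115+464/5-.4,185+272/5-.4,.02);bird=w(K,T,115+548/5-.4,185+108/5-.4,.02)
o=[np.vstack([rect(i,k,t,p[0],p[1],.02,.04,3600) for p in(star,bird)]) for i,k,t in((img,K,T),(im2,K2,T2))]
cv2.imwrite("pics/cut.png",np.hstack(o)[:,:,::-1])
E
```

```text
a plate [0.4435 0.2424] (np.float64(61.0), np.float64(-136.0)) (np.float64(49.0), np.float64(135.0)) (np.float64(62.0), np.float64(43.1)) (np.float64(48.0), np.float64(-46.3))
a grip [0.4431 0.241 ]
b plate [0.433  0.1318] (np.float64(50.0), np.float64(-94.4)) (np.float64(63.0), np.float64(175.5)) (np.float64(51.0), np.float64(83.1)) (np.float64(61.0), np.float64(-5.0))
b grip [0.4319 0.1306]
jar [0.5428 0.1443]
star [0.5338 0.2558]
bird [0.6347 0.2111]
rack [0.51   0.4023] (np.float64(179.0), np.float64(-97.2)) (np.float64(85.0), np.float64(173.9)) (np.float64(181.0), np.float64(82.9)) (np.float64(85.0), np.float64(-7.6))
stand [ 0.4185 -0.0997]
dowel [ 0.4177 -0.1   ]
carrier [ 0.4438 -0.3359] (np.float64(144.0), np.float64(-93.0)) (np.float64(77.0), np.float64(176.6)) (np.float64(148.0), np.float64(87.4)) (np.float64(79.0), np.float64(-6.4))
kept [ 0.4497 -0.305 ]
t0.20 p [ 0.2101 -0.641   0.2304] ty yaw -71.9 tz [-0.     0.001 -1.   ] q [-1.29  0.26  1.6  -0.    1.27 -0.04] F [ 0.2 -0.4 -0.1] w 1.001 g 0.0
```

View pics/cut.png

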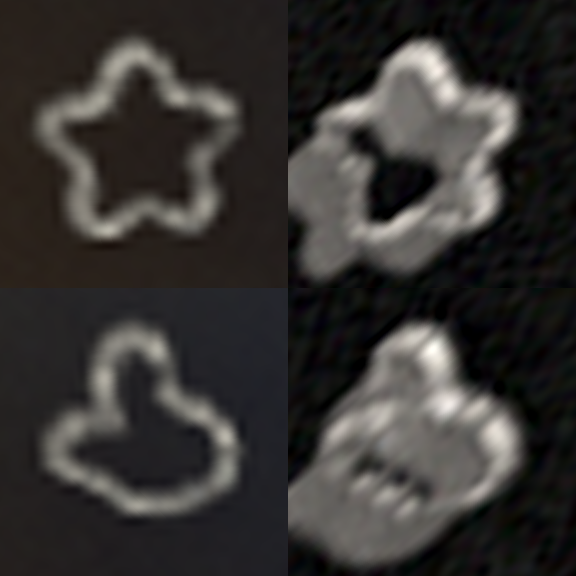

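The star's top-left panel has its centre at about (141,145) and its tip at (134,42), so its yaw is about 4°. For the bird, bottom-left panel, the opening centre is at about (163,450), the head at (133,325) and the belly at (150,512). I'll take the bird head to belly.

```bash
cat >> h.py <<'E'
def plan(*wps):
    """chain of calls; each wp=(x,y,z,yaw of tool y, deg); prints shift/turn and rows needed"""
    s=bot.read_state(); p,r=np.array(s["tool_pos"]),np.array(s["tcp_rot"])
    for x,y,z,yaw in wps:
        R0=R.from_rotvec(r).as_matrix(); best=None
        for k in(0,180):
            a=np.radians(yaw+k); ty=np.array([np.cos(a),np.sin(a),0]); tz=np.array([0,0,-1.])
            M=np.column_stack([np.cross(ty,tz),ty,tz]); v=R.from_matrix(R0.T@M).as_rotvec()
            if best is None or np.linalg.norm(v)<np.linalg.norm(best): best,Mb=v,M
        t=np.array([x,y,z]); d=t-p; n=max(np.linalg.norm(d)/.0417,np.degrees(np.linalg.norm(best))/7.16)
        print("shift",np.round(R0.T@d/.25,3).tolist(),"turn",np.round(best/(np.pi/4),3).tolist(),"rows %.1f"%n)
        p,r=t,R.from_matrix(Mb).as_rotvec()
E
python3 - <<'E'
from h import *
plan((.32,-.43,.23,-62),(.42,-.22,.23,-55),(.45,.02,.23,-50),(.4433,.2418,.2,-46.5),(.4433,.2418,.037,-46.5))
E
```

```text
shift [0.68, -0.665, 0.003] turn [-0.002, -0.0, -0.219] rows 5.7
shift [0.748, -0.554, -0.0] turn [0.0, 0.0, -0.156] rows 5.6
shift [0.649, -0.718, -0.0] turn [0.0, 0.0, -0.111] rows 5.8
shift [0.55, -0.697, 0.12] turn [0.0, 0.0, -0.078] rows 5.4
shift [0.0, -0.0, 0.652] turn [0.0, 0.0, 0.0] rows 3.9
```

Call:
play_rows(
  rows=[
    [[0.68, -0.665, 0.003], [-0.002, 0, -0.219]],
    [[0.68, -0.665, 0.003], [-0.002, 0, -0.219]],
    [[0.68, -0.665, 0.003], [-0.002, 0, -0.219]],
    [[0.68, -0.665, 0.003], [-0.002, 0, -0.219]],
    [[0.68, -0.665, 0.003], [-0.002, 0, -0.219]],
    [[0.68, -0.665, 0.003], [-0.002, 0, -0.219]],
    [[0.68, -0.665, 0.003], [-0.002, 0, -0.219]],
    [[0.68, -0.665, 0.003], [-0.002, 0, -0.219]],
  ],
  claw=1,
)

```text
time: 0.87
tool_pos: [0.3207, -0.4292, 0.2306]
tcp_rot: [3.045, 0.764, 0.0]
wrist_force: [-0.2, -0.7, -0.4]
width: 1.001
grip_force: 0.0
```

Call:
play_rows(
  rows=[
    [[0.748, -0.554, 0], [0, 0, -0.156]],
    [[0.748, -0.554, 0], [0, 0, -0.156]],
    [[0.748, -0.554, 0], [0, 0, -0.156]],
    [[0.748, -0.554, 0], [0, 0, -0.156]],
    [[0.748, -0.554, 0], [0, 0, -0.156]],
    [[0.748, -0.554, 0], [0, 0, -0.156]],
    [[0.748, -0.554, 0], [0, 0, -0.156]],
    [[0.748, -0.554, 0], [0, 0, -0.156]],
  ],
)

```text
time: 1.53
tool_pos: [0.4206, -0.2206, 0.2304]
tcp_rot: [2.993, 0.948, -0.0]
wrist_force: [-0.4, -0.2, -0.1]
width: 1.001
grip_force: 0.0
```

Call:
play_rows(
  rows=[
    [[0.649, -0.718, 0], [0, 0, -0.111]],
    [[0.649, -0.718, 0], [0, 0, -0.111]],
    [[0.649, -0.718, 0], [0, 0, -0.111]],
    [[0.649, -0.718, 0], [0, 0, -0.111]],
    [[0.649, -0.718, 0], [0, 0, -0.111]],
    [[0.649, -0.718, 0], [0, 0, -0.111]],
    [[0.649, -0.718, 0], [0, 0, -0.111]],
    [[0.649, -0.718, 0], [0, 0, -0.111]],
  ],
)

```text
time: 2.2
tool_pos: [0.4506, 0.0194, 0.23]
tcp_rot: [2.949, 1.077, -0.0]
wrist_force: [0.8, -1.3, 0.0]
width: 1.002
grip_force: 0.0
```

Call:
play_rows(
  rows=[
    [[0.55, -0.697, 0.12], [0, 0, -0.078]],
    [[0.55, -0.697, 0.12], [0, 0, -0.078]],
    [[0.55, -0.697, 0.12], [0, 0, -0.078]],
    [[0.55, -0.697, 0.12], [0, 0, -0.078]],
    [[0.55, -0.697, 0.12], [0, 0, -0.078]],
    [[0.55, -0.697, 0.12], [0, 0, -0.078]],
    [[0.55, -0.697, 0.12], [0, 0, -0.078]],
    [[0.55, -0.697, 0.12], [0, 0, -0.078]],
  ],
)

```text
time: 2.87
tool_pos: [0.4442, 0.2398, 0.1992]
tcp_rot: [2.915, 1.163, -0.002]
wrist_force: [-1.1, -0.6, 0.2]
width: 0.999
grip_force: 0.0
```

Run:
```python
from h import *
st()
plan((.4433,.2418,.037,-46.5),(.4433,.2418,.12,-46.5),(.5154,.445,.12,-7.2),(.5154,.445,.047,-7.2))
```

```text
t2.87 p [0.4442 0.2398 0.1992] ty yaw -46.5 tz [ 0.    -0.003 -1.   ] q [ 0.45 -0.04  2.   -0.    1.18  1.26] F [-1.1 -0.6  0.2] w 0.999 g 0.0
shift [0.004, -0.01, 0.649] turn [0.003, 0.003, -0.0] rows 3.9
shift [-0.0, 0.0, -0.332] turn [0.0, 0.0, 0.0] rows 2.0
shift [0.769, -0.391, -0.0] turn [0.0, 0.0, -0.873] rows 5.5
shift [0.0, -0.0, 0.292] turn [0.0, 0.0, 0.0] rows 1.8
```

Call:
play_rows(
  rows=[
    [[0, 0, 0.3], [0, 0, 0]],
    [[0, 0, 0.3], [0, 0, 0]],
    [[0, 0, 0.45], [0, 0, 0]],
    [[0, 0, 0.55], [0, 0, 0]],
    [[0, 0, 0.652], [0, 0, 0]],
    [[0, 0, 0.652], [0, 0, 0]],
    [[0, 0, 0.652], [0, 0, 0]],
    [[0, 0, 0.652], [0, 0, 0]],
  ],
)

```text
time: 3.53
tool_pos: [0.445, 0.2403, 0.0381]
tcp_rot: [2.917, 1.161, 0.003]
wrist_force: [0.2, -0.3, 0.5]
width: 1.004
grip_force: 0.0
```

Call:
play_rows(
  rows=[
    [[0, 0, 0], [0, 0, 0]],
    [[0, 0, 0], [0, 0, 0]],
    [[0, 0, 0], [0, 0, 0]],
    [[0, 0, 0], [0, 0, 0]],
    [[0, 0, 0], [0, 0, 0]],
    [[0, 0, 0], [0, 0, 0]],
    [[0, 0, 0], [0, 0, 0]],
    [[0, 0, 0], [0, 0, 0]],
  ],
  claw=-1,
  newtons=40,
)

```text
time: 4.2
tool_pos: [0.4437, 0.2419, 0.0375]
tcp_rot: [2.916, 1.165, 0.002]
wrist_force: [-2.4, 1.0, 5.6]
width: 0.298
grip_force: 39.0
```

Call:
play_rows(
  rows=[
    [[0, 0, -0.15], [0, 0, 0]],
    [[0, 0, -0.332], [0, 0, 0]],
    [[0, 0, -0.332], [0, 0, 0]],
    [[0.2, -0.1, -0.332], [0, 0, -0.15]],
    [[0.35, -0.18, -0.332], [0, 0, -0.3]],
    [[0.5, -0.25, -0.332], [0, 0, -0.45]],
    [[0.65, -0.33, -0.332], [0, 0, -0.6]],
    [[0.769, -0.391, -0.332], [0, 0, -0.75]],
    [[0.769, -0.391, -0.332], [0, 0, -0.873]],
    [[0.769, -0.391, -0.332], [0, 0, -0.873]],
    [[0.769, -0.391, -0.332], [0, 0, -0.873]],
  ],
)

```text
time: 5.12
tool_pos: [0.5146, 0.4447, 0.1181]
tcp_rot: [2.356, 2.075, -0.004]
wrist_force: [-0.5, -0.3, -0.6]
width: 0.297
grip_force: 39.7
```

Run:
```python
from h import *
st()
plan((.5154,.445,.047,-7.2))
o=[]
i,k,t=cal("top"); i2,k2,t2=cal("scene")
cv2.imwrite("pics/m1.png",np.hstack([cv2.resize(i[190:310,115:275],(480,360),interpolation=cv2.INTER_CUBIC),cv2.resize(i2[260:400,100:260],(320,280),interpolation=cv2.INTER_CUBIC)[:280].copy() if 0 else cv2.resize(i2[240:400,110:250],(315,360),interpolation=cv2.INTER_CUBIC)])[:,:,::-1])
```

```text
t5.12 p [0.5146 0.4447 0.1181] ty yaw -7.2 tz [-0.001 -0.003 -1.   ] q [ 0.68  0.36  1.7  -0.    1.09  0.8 ] F [-0.5 -0.3 -0.6] w 0.297 g 39.7
shift [0.002, 0.003, 0.284] turn [-0.001, 0.004, -0.001] rows 1.7
```

View pics/m1.png

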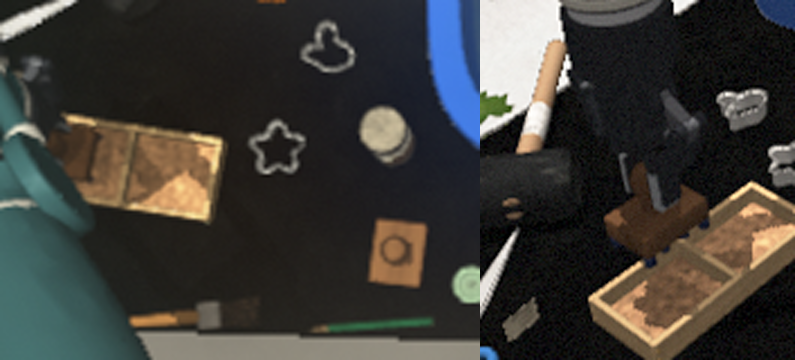

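Call:
play_rows(
  rows=[
    [[0.002, 0.003, 0.1], [0, 0, 0]],
    [[0.002, 0.003, 0.18], [0, 0, 0]],
    [[0.002, 0.003, 0.24], [0, 0, 0]],
    [[0.002, 0.003, 0.27], [0, 0, 0]],
    [[0.002, 0.003, 0.29], [0, 0, 0]],
    [[0.002, 0.003, 0.29], [0, 0, 0]],
    [[0.002, 0.003, 0.29], [0, 0, 0]],
  ],
)

```text
time: 5.8
tool_pos: [0.5167, 0.4451, 0.0477]
tcp_rot: [2.356, 2.076, 0.001]
wrist_force: [0.0, 0.1, -1.9]
width: 0.294
grip_force: 39.7
```

Call:
play_rows(
  rows=[
    [[0, 0, 0.004], [0, 0, 0]],
    [[0, 0, 0.008], [0, 0, 0]],
    [[0, 0, 0.008], [0, 0, 0]],
  ],
)

```text
time: 6.05
tool_pos: [0.5168, 0.4456, 0.0457]
tcp_rot: [2.355, 2.077, 0.002]
wrist_force: [0.9, 0.9, 0.8]
width: 0.297
grip_force: 39.7
```

Call:
play_rows(
  rows=[
    [[0, 0, 0], [0, 0, 0]],
    [[0, 0, 0], [0, 0, 0]],
    [[0, 0, 0], [0, 0, 0]],
    [[0, 0, 0], [0, 0, 0]],
    [[0, 0, 0], [0, 0, 0]],
    [[0, 0, 0], [0, 0, 0]],
  ],
  claw=0.6,
)

```text
time: 6.55
tool_pos: [0.5161, 0.445, 0.0449]
tcp_rot: [2.355, 2.077, -0.001]
wrist_force: [-0.2, 0.6, 0.1]
width: 0.8
grip_force: 0.0
```

Run:
```python
from h import *
st()
plan((.5154,.445,.2,-7.2),(.47,.24,.2,-52),(.4325,.1312,.16,-94.7),(.4325,.1312,.037,-94.7),(.4325,.1312,.12,-94.7),(.47,.24,.12,-52),(.5046,.3597,.12,-7.2))
```

```text
t6.55 p [0.5161 0.445  0.0449] ty yaw -7.2 tz [ 0.001 -0.001 -1.   ] q [ 0.68  0.44  1.74 -0.    0.97  0.8 ] F [-0.2  0.6  0.1] w 0.800 g 0.0
shift [-0.001, -0.002, -0.621] turn [0.001, 0.002, 0.0] rows 3.7
shift [-0.836, -0.077, 0.0] turn [0.0, 0.0, 0.996] rows 6.3
shift [-0.386, 0.251, 0.16] turn [0.0, -0.0, 0.949] rows 6.0
shift [-0.0, -0.0, 0.492] turn [0.0, -0.0, 0.0] rows 2.9
shift [0.0, 0.0, -0.332] turn [0.0, -0.0, 0.0] rows 2.0
shift [0.114, -0.446, -0.0] turn [0.0, 0.0, -0.949] rows 6.0
shift [0.404, -0.292, -0.0] turn [0.0, 0.0, -0.996] rows 6.3
```

Call:
play_rows(
  rows=[
    [[0, 0, -0.16], [0, 0, 0]],
    [[0, 0, -0.32], [0, 0, 0]],
    [[0, 0, -0.48], [0, 0, 0]],
    [[0, 0, -0.621], [0, 0, 0]],
    [[-0.836, -0.077, -0.621], [0, 0, 0.996]],
    [[-0.836, -0.077, -0.621], [0, 0, 0.996]],
    [[-0.836, -0.077, -0.621], [0, 0, 0.996]],
    [[-0.836, -0.077, -0.621], [0, 0, 0.996]],
    [[-0.836, -0.077, -0.621], [0, 0, 0.996]],
    [[-0.836, -0.077, -0.621], [0, 0, 0.996]],
    [[-0.836, -0.077, -0.621], [0, 0, 0.996]],
    [[-0.836, -0.077, -0.621], [0, 0, 0.996]],
    [[-0.836, -0.077, -0.621], [0, 0, 0.996]],
  ],
  claw=1,
)

```text
time: 7.63
tool_pos: [0.4709, 0.2402, 0.2007]
tcp_rot: [2.969, 1.024, 0.001]
wrist_force: [-0.5, -0.1, -0.5]
width: 1.004
grip_force: 0.0
```

Call:
play_rows(
  rows=[
    [[-0.386, 0.251, 0.16], [0, 0, 0.949]],
    [[-0.386, 0.251, 0.16], [0, 0, 0.949]],
    [[-0.386, 0.251, 0.16], [0, 0, 0.949]],
    [[-0.386, 0.251, 0.16], [0, 0, 0.949]],
    [[-0.386, 0.251, 0.16], [0, 0, 0.949]],
    [[-0.386, 0.251, 0.16], [0, 0, 0.949]],
    [[-0.386, 0.251, 0.16], [0, 0, 0.949]],
    [[-0.386, 0.251, 0.16], [0, 0, 0.949]],
    [[-0.386, 0.251, 0.16], [0, 0, 0.949]],
  ],
)

```text
time: 8.38
tool_pos: [0.4337, 0.1318, 0.1606]
tcp_rot: [3.138, -0.122, 0.001]
wrist_force: [-0.7, -0.0, -0.1]
width: 0.999
grip_force: 0.0
```

Run:
```python
from h import *
st()
plan((.4325,.1312,.037,-94.7))
i,k,t=cal("top"); i2,k2,t2=cal("scene")
cv2.imwrite("pics/m2.png",np.hstack([cv2.resize(i[190:310,115:275],(480,360),interpolation=cv2.INTER_CUBIC),cv2.resize(i2[240:400,110:250],(315,360),interpolation=cv2.INTER_CUBIC)])[:,:,::-1])
```

```text
t8.38 p [0.4337 0.1318 0.1606] ty yaw -94.5 tz [ 0.001 -0.001 -1.   ] q [ 0.24 -0.11  2.14 -0.    1.11  1.89] F [-0.7 -0.  -0.1] w 0.999 g 0.0
shift [-0.005, 0.002, 0.495] turn [0.002, -0.001, 0.005] rows 3.0
```

View pics/m2.png

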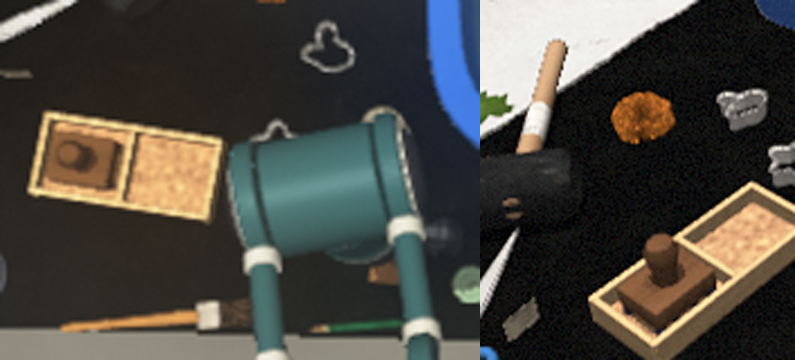

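The first block stands squarely in the left bay, with its knob at (72,152) in the crop. Now block_b.

Call:
play_rows(
  rows=[
    [[-0.005, 0.002, 0.15], [0, 0, 0]],
    [[-0.005, 0.002, 0.27], [0, 0, 0]],
    [[-0.005, 0.002, 0.39], [0, 0, 0]],
    [[-0.005, 0.002, 0.495], [0, 0, 0]],
    [[-0.005, 0.002, 0.495], [0, 0, 0]],
    [[-0.005, 0.002, 0.495], [0, 0, 0]],
  ],
)

```text
time: 8.98
tool_pos: [0.4306, 0.1306, 0.0356]
tcp_rot: [3.136, -0.127, -0.005]
wrist_force: [0.2, 0.5, 0.6]
width: 1.001
grip_force: 0.0
```

Call:
play_rows(
  rows=[
    [[0, 0, 0], [0, 0, 0]],
    [[0, 0, 0], [0, 0, 0]],
    [[0, 0, 0], [0, 0, 0]],
    [[0, 0, 0], [0, 0, 0]],
    [[0, 0, 0], [0, 0, 0]],
    [[0, 0, 0], [0, 0, 0]],
    [[0, 0, 0], [0, 0, 0]],
    [[0, 0, 0], [0, 0, 0]],
  ],
  claw=-1,
)

```text
time: 9.65
tool_pos: [0.4334, 0.1313, 0.0381]
tcp_rot: [3.139, -0.129, 0.004]
wrist_force: [-1.0, 2.2, 7.0]
width: 0.292
grip_force: 39.0
```

Call:
play_rows(
  rows=[
    [[0, 0, -0.15], [0, 0, 0]],
    [[0, 0, -0.332], [0, 0, 0]],
    [[0, 0, -0.332], [0, 0, 0]],
    [[0.02, -0.07, -0.332], [0, 0, -0.15]],
    [[0.04, -0.14, -0.332], [0, 0, -0.3]],
    [[0.06, -0.21, -0.332], [0, 0, -0.45]],
    [[0.08, -0.28, -0.332], [0, 0, -0.6]],
    [[0.1, -0.36, -0.332], [0, 0, -0.75]],
    [[0.114, -0.446, -0.332], [0, 0, -0.9]],
    [[0.114, -0.446, -0.332], [0, 0, -0.949]],
    [[0.114, -0.446, -0.332], [0, 0, -0.949]],
  ],
)

```text
time: 10.57
tool_pos: [0.4699, 0.2406, 0.1195]
tcp_rot: [2.968, 1.026, 0.0]
wrist_force: [-0.3, -1.5, -0.7]
width: 0.291
grip_force: 39.6
```

Run:
```python
from h import *
st()
plan((.5046,.3597,.12,-7.2),(.5046,.3597,.046,-7.2))
```

```text
t10.57 p [0.4699 0.2406 0.1195] ty yaw -51.9 tz [ 0.001 -0.002 -1.   ] q [ 0.43  0.09  2.03 -0.    1.03  1.33] F [-0.3 -1.5 -0.7] w 0.291 g 39.6
shift [0.403, -0.289, -0.003] turn [0.002, 0.001, -0.992] rows 6.2
shift [0.0, -0.0, 0.296] turn [0.0, 0.0, 0.0] rows 1.8
```

Call:
play_rows(
  rows=[
    [[0.06, -0.04, 0], [0, 0, -0.15]],
    [[0.12, -0.08, 0], [0, 0, -0.3]],
    [[0.18, -0.13, 0], [0, 0, -0.45]],
    [[0.25, -0.18, 0], [0, 0, -0.6]],
    [[0.32, -0.23, 0], [0, 0, -0.75]],
    [[0.37, -0.26, 0], [0, 0, -0.9]],
    [[0.403, -0.289, 0], [0, 0, -0.992]],
    [[0.403, -0.289, 0], [0, 0, -0.992]],
    [[0.403, -0.289, 0.08], [0, 0, -0.992]],
    [[0.403, -0.289, 0.16], [0, 0, -0.992]],
    [[0.403, -0.289, 0.23], [0, 0, -0.992]],
    [[0.403, -0.289, 0.27], [0, 0, -0.992]],
    [[0.403, -0.289, 0.294], [0, 0, -0.992]],
    [[0.403, -0.289, 0.294], [0, 0, -0.992]],
    [[0.403, -0.289, 0.294], [0, 0, -0.992]],
  ],
)

```text
time: 11.82
tool_pos: [0.5051, 0.3581, 0.0467]
tcp_rot: [2.36, 2.07, 0.0]
wrist_force: [-0.1, 0.3, -0.5]
width: 0.294
grip_force: 39.6
```

Run:
```python
from h import *
st()
```

```text
t11.82 p [0.5051 0.3581 0.0467] ty yaw -7.5 tz [ 0.001 -0.001 -1.   ] q [ 0.58  0.33  1.88 -0.    0.93  0.71] F [-0.1  0.3 -0.5] w 0.294 g 39.6
```

Call:
play_rows(
  rows=[
    [[0, 0, 0.004], [0, 0, 0]],
    [[0, 0, 0.004], [0, 0, 0]],
    [[0, 0, 0.004], [0, 0, 0]],
    [[0, 0, 0.004], [0, 0, 0]],
    [[0, 0, 0.004], [0, 0, 0]],
    [[0, 0, 0.004], [0, 0, 0]],
  ],
  claw=0.6,
)

```text
time: 12.32
tool_pos: [0.5047, 0.3586, 0.045]
tcp_rot: [2.358, 2.073, -0.001]
wrist_force: [0.1, -0.1, 0.6]
width: 0.795
grip_force: 0.0
```

Call:
play_rows(
  rows=[
    [[0, 0, -0.1], [0, 0, 0]],
    [[0, 0, -0.2], [0, 0, 0]],
    [[0, 0, -0.35], [0, 0, 0]],
    [[0, 0, -0.45], [0, 0, 0]],
    [[0, 0, -0.45], [0, 0, 0]],
  ],
)

```text
time: 12.73
tool_pos: [0.5085, 0.3613, 0.1651]
tcp_rot: [2.357, 2.072, 0.018]
wrist_force: [0.9, 0.4, 0.7]
width: 0.8
grip_force: 0.0
```

Run:
```python
from h import *
st()
plan((.5365,.2567,.1,4),(.5365,.2567,.003,4))
i,k,t=cal("top"); i2,k2,t2=cal("scene")
cv2.imwrite("pics/m3.png",np.hstack([cv2.resize(i[190:310,115:275],(480,360),interpolation=cv2.INTER_CUBIC),cv2.resize(i2[240:400,110:250],(315,360),interpolation=cv2.INTER_CUBIC)])[:,:,::-1])
```

```text
t12.73 p [0.5085 0.3613 0.1651] ty yaw -7.4 tz [ 0.011  0.005 -1.   ] q [ 0.58  0.21  1.8  -0.    1.12  0.71] F [0.9 0.4 0.7] w 0.800 g 0.0
shift [-0.403, 0.162, 0.26] turn [0.014, -0.007, -0.253] rows 3.0
shift [0.0, -0.0, 0.388] turn [0.0, 0.0, 0.0] rows 2.3
```

View pics/m3.png

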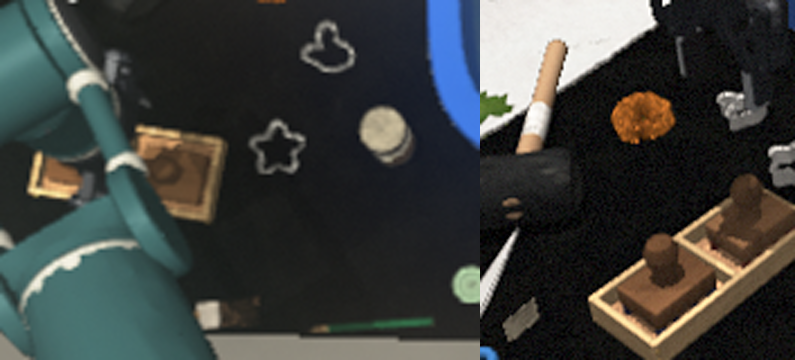

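Both blocks are in their bays. Next, the star.

Call:
play_rows(
  rows=[
    [[-0.403, 0.162, 0.23], [0, 0, -0.253]],
    [[-0.403, 0.162, 0.23], [0, 0, -0.253]],
    [[-0.403, 0.162, 0.23], [0, 0, -0.253]],
    [[-0.403, 0.162, 0.23], [0, 0, -0.253]],
    [[-0.403, 0.162, 0.23], [0, 0, -0.253]],
    [[-0.403, 0.162, 0.23], [0, 0, -0.253]],
    [[-0.403, 0.162, 0.23], [0, 0, -0.253]],
    [[-0.403, 0.162, 0.23], [0, 0, -0.253]],
  ],
  claw=1,
)

```text
time: 13.5
tool_pos: [0.5322, 0.2548, 0.1008]
tcp_rot: [2.14, 2.298, 0.001]
wrist_force: [-0.6, 1.0, 0.4]
width: 0.998
grip_force: 0.0
```

Run:
```python
from h import *
st()
plan((.5365,.2567,.003,4))
```

```text
t13.50 p [0.5322 0.2548 0.1008] ty yaw 4.1 tz [ 0.002 -0.001 -1.   ] q [ 0.41  0.22  1.92 -0.    1.01  0.33] F [-0.6  1.   0.4] w 0.998 g 0.0
shift [0.007, 0.017, 0.391] turn [0.002, 0.001, 0.002] rows 2.3
```

Call:
play_rows(
  rows=[
    [[0.007, 0.017, 0.1], [0, 0, 0]],
    [[0.007, 0.017, 0.2], [0, 0, 0]],
    [[0.007, 0.017, 0.3], [0, 0, 0]],
    [[0.007, 0.017, 0.36], [0, 0, 0]],
    [[0.007, 0.017, 0.39], [0, 0, 0]],
    [[0.007, 0.017, 0.39], [0, 0, 0]],
    [[0.007, 0.017, 0.39], [0, 0, 0]],
  ],
)

```text
time: 14.08
tool_pos: [0.5364, 0.2563, 0.0032]
tcp_rot: [2.14, 2.298, 0.0]
wrist_force: [0.3, 0.2, 0.6]
width: 1.002
grip_force: 0.0
```

Call:
play_rows(
  rows=[
    [[0, 0, 0], [0, 0, 0]],
    [[0, 0, 0], [0, 0, 0]],
    [[0, 0, 0], [0, 0, 0]],
    [[0, 0, 0], [0, 0, 0]],
    [[0, 0, 0], [0, 0, 0]],
    [[0, 0, 0], [0, 0, 0]],
    [[0, 0, 0], [0, 0, 0]],
    [[0, 0, 0], [0, 0, 0]],
  ],
  claw=-1,
  newtons=20,
)

```text
time: 14.75
tool_pos: [0.5369, 0.2558, 0.0042]
tcp_rot: [2.141, 2.296, 0.002]
wrist_force: [-1.4, 0.4, 5.8]
width: 0.494
grip_force: 20.0
```

Run:
```python
from h import *
st()
```

```text
t14.75 p [0.5369 0.2558 0.0042] ty yaw 4.0 tz [ 0.002 -0.001 -1.   ] q [ 0.4   0.35  1.96 -0.    0.83  0.33] F [-1.4  0.4  5.8] w 0.494 g 20.0
```

Opening is 0.494 × 85 = 42 mm, as described, so the origin lies about 6.5 mm behind the TCP, away from the tip. Lifting and carrying over.

Run:
```python
from h import *
plan((.5365,.2567,.16,4),(.47,.08,.16,4),(.4245,-.0993,.16,4))
```

```text
shift [0.003, -0.0, -0.623] turn [0.003, 0.001, 0.0] rows 3.7
shift [-0.687, -0.315, 0.0] turn [0.0, 0.0, 0.0] rows 4.5
shift [-0.703, -0.232, 0.0] turn [0.0, 0.0, 0.0] rows 4.4
```

Call:
play_rows(
  rows=[
    [[0, 0, -0.1], [0, 0, 0]],
    [[0, 0, -0.22], [0, 0, 0]],
    [[0, 0, -0.36], [0, 0, 0]],
    [[0, 0, -0.5], [0, 0, 0]],
    [[0, 0, -0.624], [0, 0, 0]],
    [[0, 0, -0.624], [0, 0, 0]],
    [[0, 0, -0.624], [0, 0, 0]],
  ],
)

```text
time: 15.33
tool_pos: [0.538, 0.2564, 0.1621]
tcp_rot: [2.139, 2.295, 0.009]
wrist_force: [-0.9, -0.1, -1.2]
width: 0.497
grip_force: 20.6
```

Call:
play_rows(
  rows=[
    [[-0.12, -0.055, 0], [0, 0, 0]],
    [[-0.25, -0.115, 0], [0, 0, 0]],
    [[-0.38, -0.175, 0], [0, 0, 0]],
    [[-0.5, -0.23, 0], [0, 0, 0]],
    [[-0.6, -0.275, 0], [0, 0, 0]],
    [[-0.687, -0.315, 0], [0, 0, 0]],
    [[-0.687, -0.315, 0], [0, 0, 0]],
  ],
)

```text
time: 15.92
tool_pos: [0.466, 0.0754, 0.1564]
tcp_rot: [-2.144, -2.294, 0.009]
wrist_force: [-0.1, 0.2, -0.4]
width: 0.499
grip_force: 20.6
```

Call:
play_rows(
  rows=[
    [[-0.12, -0.04, 0], [0, 0, 0]],
    [[-0.25, -0.08, 0], [0, 0, 0]],
    [[-0.38, -0.125, 0], [0, 0, 0]],
    [[-0.5, -0.165, 0], [0, 0, 0]],
    [[-0.6, -0.2, 0], [0, 0, 0]],
    [[-0.703, -0.232, 0], [0, 0, 0]],
    [[-0.703, -0.232, 0], [0, 0, 0]],
    [[-0.703, -0.232, 0], [0, 0, 0]],
    [[-0.703, -0.232, 0], [0, 0, 0]],
  ],
)

```text
time: 16.67
tool_pos: [0.4235, -0.0999, 0.1581]
tcp_rot: [-2.143, -2.297, 0.001]
wrist_force: [-0.3, 0.1, 0.0]
width: 0.5
grip_force: 20.6
```

Run:
```python
from h import *
st()
plan((.4245,-.0993,.075,4),(.4245,-.0993,.018,4))
i2,k2,t2=cal("scene")
cv2.imwrite("pics/m4.png",cv2.resize(i2[160:280,310:450],(700,600),interpolation=cv2.INTER_CUBIC)[:,:,::-1])
p=np.array([.4184,-.0998,.0]);P=np.linalg.inv(t2)
for z in(.012,.062):
    c=k2@(P[:3,:3]@[p[0],p[1],z]+P[:3,3]);print((c[:2]/c[2]-[310,160])*5)
c=k2@(P[:3,:3]@[.418,-.0998,.156]+P[:3,3]);print((c[:2]/c[2]-[310,160])*5)
```

```text
t16.67 p [ 0.4235 -0.0999  0.1581] ty yaw 4.0 tz [-0.001 -0.    -1.   ] q [-0.29 -0.14  2.17 -0.    1.11 -0.36] F [-0.3  0.1  0. ] w 0.500 g 20.6
shift [0.002, 0.005, 0.332] turn [-0.001, 0.0, -0.0] rows 2.0
shift [0.0, -0.0, 0.228] turn [0.0, 0.0, 0.0] rows 1.4
[294.95744553 449.17750025]
[299.27363503 366.26672279]
[308.63380319 200.85389139]
```

View pics/m4.png

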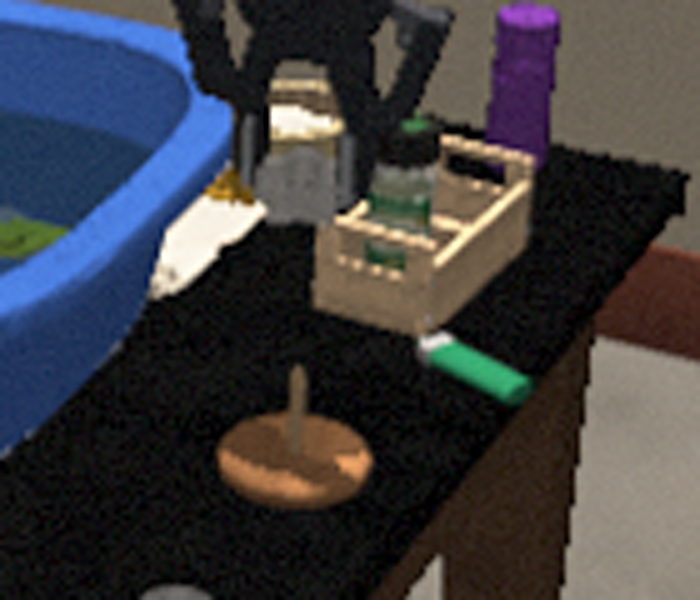

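The star is held above the dowel (tip at (299,366), as predicted). Lowering.

Call:
play_rows(
  rows=[
    [[0.002, 0.005, 0.12], [0, 0, 0]],
    [[0.002, 0.005, 0.24], [0, 0, 0]],
    [[0.002, 0.005, 0.33], [0, 0, 0]],
    [[0.002, 0.005, 0.39], [0, 0, 0]],
    [[0.002, 0.005, 0.45], [0, 0, 0]],
    [[0.002, 0.005, 0.51], [0, 0, 0]],
    [[0.002, 0.005, 0.555], [0, 0, 0]],
    [[0.002, 0.005, 0.555], [0, 0, 0]],
    [[0.002, 0.005, 0.555], [0, 0, 0]],
  ],
)

```text
time: 17.47
tool_pos: [0.4247, -0.0989, 0.0196]
tcp_rot: [-2.14, -2.299, 0.002]
wrist_force: [0.3, 0.5, -0.5]
width: 0.494
grip_force: 20.6
```

Run:
```python
from h import *
st()
```

```text
t17.47 p [ 0.4247 -0.0989  0.0196] ty yaw 4.1 tz [-0.002 -0.001 -1.   ] q [-0.29  0.06  2.28 -0.    0.8  -0.36] F [ 0.3  0.5 -0.5] w 0.494 g 20.6
```

Call:
play_rows(
  rows=[
    [[0, 0, 0], [0, 0, 0]],
    [[0, 0, 0], [0, 0, 0]],
    [[0, 0, 0], [0, 0, 0]],
    [[0, 0, 0], [0, 0, 0]],
    [[0, 0, 0], [0, 0, 0]],
    [[0, 0, 0], [0, 0, 0]],
  ],
  claw=1,
)

```text
time: 17.97
tool_pos: [0.4255, -0.1003, 0.0208]
tcp_rot: [2.141, 2.296, -0.0]
wrist_force: [-0.7, 1.2, -0.1]
width: 0.997
grip_force: 0.0
```

Call:
play_rows(
  rows=[
    [[0, 0, -0.06], [0, 0, 0]],
    [[0, 0, -0.15], [0, 0, 0]],
    [[0, 0, -0.3], [0, 0, 0]],
    [[0, 0, -0.45], [0, 0, 0]],
    [[0, 0, -0.6], [0, 0, 0]],
    [[0, 0, -0.72], [0, 0, 0]],
    [[0, 0, -0.72], [0, 0, 0]],
    [[0, 0, -0.72], [0, 0, 0]],
  ],
)

```text
time: 18.63
tool_pos: [0.4269, -0.1006, 0.2031]
tcp_rot: [2.138, 2.293, 0.003]
wrist_force: [-0.4, -0.6, -1.4]
width: 0.998
grip_force: 0.0
```

Run:
```python
from h import *
st()
plan((.45,.1,.2,4.6),(.55,.2117,.2,4.6),(.6386,.2117,.1,4.6))
i2,k2,t2=cal("scene")
cv2.imwrite("pics/m5.png",cv2.resize(i2[160:280,310:450],(560,480),interpolation=cv2.INTER_CUBIC)[:,:,::-1])
```

```text
t18.63 p [ 0.4269 -0.1006  0.2031] ty yaw 4.0 tz [ 0.006 -0.003 -1.   ] q [-0.29 -0.18  2.12 -0.    1.2  -0.36] F [-0.4 -0.6 -1.4] w 0.998 g 0.0
shift [0.794, 0.148, 0.01] turn [0.008, 0.005, -0.013] rows 4.8
shift [0.413, 0.435, -0.0] turn [0.0, 0.0, 0.0] rows 3.6
shift [-0.028, 0.353, 0.4] turn [0.0, 0.0, 0.0] rows 3.2
```

View pics/m5.png

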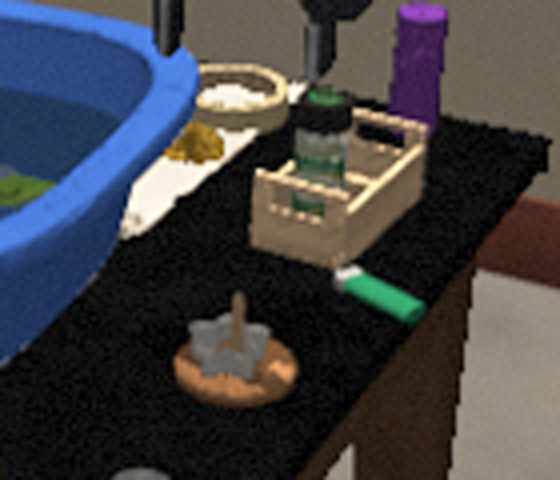

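The star lies flat around the dowel at (238,345) in the crop. Now the bird.

Call:
play_rows(
  rows=[
    [[0.794, 0.148, 0], [0, 0, -0.013]],
    [[0.794, 0.148, 0], [0, 0, -0.013]],
    [[0.794, 0.148, 0], [0, 0, -0.013]],
    [[0.794, 0.148, 0], [0, 0, -0.013]],
    [[0.794, 0.148, 0], [0, 0, -0.013]],
    [[0.794, 0.148, 0], [0, 0, -0.013]],
    [[0.794, 0.148, 0], [0, 0, -0.013]],
    [[0.794, 0.148, 0], [0, 0, -0.013]],
  ],
)

```text
time: 19.35
tool_pos: [0.4467, 0.1002, 0.1981]
tcp_rot: [-2.129, -2.31, 0.007]
wrist_force: [0.1, 0.3, 0.4]
width: 1.0
grip_force: 0.0
```

Call:
play_rows(
  rows=[
    [[0.413, 0.435, 0], [0, 0, 0]],
    [[0.413, 0.435, 0], [0, 0, 0]],
    [[0.413, 0.435, 0], [0, 0, 0]],
    [[0.413, 0.435, 0], [0, 0, 0]],
    [[0.413, 0.435, 0], [0, 0, 0]],
    [[0.385, 0.788, 0.4], [0, 0, 0]],
    [[0.385, 0.788, 0.4], [0, 0, 0]],
    [[0.385, 0.788, 0.4], [0, 0, 0]],
    [[0.385, 0.788, 0.4], [0, 0, 0]],
    [[0.385, 0.788, 0.4], [0, 0, 0]],
    [[0.385, 0.788, 0.4], [0, 0, 0]],
    [[0.385, 0.788, 0.4], [0, 0, 0]],
  ],
)

```text
time: 20.35
tool_pos: [0.6368, 0.2113, 0.1016]
tcp_rot: [2.131, 2.306, 0.001]
wrist_force: [-0.1, 0.1, 0.3]
width: 1.001
grip_force: 0.0
```

Run:
```python
from h import *
st()
plan((.6386,.2117,.003,4.6))
```

```text
t20.35 p [0.6368 0.2113 0.1016] ty yaw 4.5 tz [ 0.002 -0.001 -1.   ] q [ 0.28  0.36  1.73 -0.    1.05  0.21] F [-0.1  0.1  0.3] w 1.001 g 0.0
shift [0.002, 0.007, 0.395] turn [0.002, 0.002, -0.002] rows 2.4
```

Call:
play_rows(
  rows=[
    [[0.002, 0.007, 0.1], [0, 0, 0]],
    [[0.002, 0.007, 0.2], [0, 0, 0]],
    [[0.002, 0.007, 0.3], [0, 0, 0]],
    [[0.002, 0.007, 0.36], [0, 0, 0]],
    [[0.002, 0.007, 0.393], [0, 0, 0]],
    [[0.002, 0.007, 0.393], [0, 0, 0]],
    [[0.002, 0.007, 0.393], [0, 0, 0]],
  ],
)

```text
time: 20.93
tool_pos: [0.639, 0.213, 0.0031]
tcp_rot: [2.129, 2.307, 0.001]
wrist_force: [1.8, 0.3, 1.0]
width: 0.997
grip_force: 0.0
```

Call:
play_rows(
  rows=[
    [[0, 0, 0], [0, 0, 0]],
    [[0, 0, 0], [0, 0, 0]],
    [[0, 0, 0], [0, 0, 0]],
    [[0, 0, 0], [0, 0, 0]],
    [[0, 0, 0], [0, 0, 0]],
    [[0, 0, 0], [0, 0, 0]],
    [[0, 0, 0], [0, 0, 0]],
    [[0, 0, 0], [0, 0, 0]],
  ],
  claw=-1,
  newtons=20,
)

```text
time: 21.6
tool_pos: [0.6394, 0.2131, 0.0034]
tcp_rot: [2.129, 2.307, 0.001]
wrist_force: [-1.7, -0.1, 5.6]
width: 0.513
grip_force: 20.3
```

Call:
play_rows(
  rows=[
    [[0, 0, -0.1], [0, 0, 0]],
    [[0, 0, -0.22], [0, 0, 0]],
    [[0, 0, -0.36], [0, 0, 0]],
    [[0, 0, -0.5], [0, 0, 0]],
    [[0, 0, -0.624], [0, 0, 0]],
    [[0, 0, -0.78], [0, 0, 0]],
    [[0, 0, -0.78], [0, 0, 0]],
    [[0, 0, -0.78], [0, 0, 0]],
  ],
)

```text
time: 22.27
tool_pos: [0.641, 0.2138, 0.2016]
tcp_rot: [2.126, 2.305, 0.01]
wrist_force: [-0.4, 0.7, -1.2]
width: 0.517
grip_force: 20.6
```

Run:
```python
from h import *
st()
s=bot.read_state();p=s["tool_pos"]
i2,k2,t2=cal("scene")
P=np.linalg.inv(t2);c=k2@(P[:3,:3]@(p)+P[:3,3]);u=(c[:2]/c[2]).astype(int);print(u)
a=i2[u[1]-45:u[1]+45,u[0]-50:u[0]+50]
b=rect(i2,k2,t2,p[0],p[1],p[2]+.016,.04,5625)
cv2.imwrite("pics/m6.png",np.hstack([cv2.resize(a,(350,450) if 0 else (350,450)),b[:450,:450]])[:,:,::-1])
plan((.55,.2117,.2,4.6),(.45,.1,.2,4.6),(.4275,-.0993,.16,4.6))
```

```text
t22.27 p [0.641  0.2138 0.2016] ty yaw 4.6 tz [ 0.009  0.001 -1.   ] q [ 0.29  0.28  1.64 -0.    1.21  0.21] F [-0.4  0.7 -1.2] w 0.517 g 20.6
[214 214]
shift [0.022, -0.357, -0.007] turn [0.005, 0.001, 0.0] rows 2.1
shift [-0.413, -0.435, 0.0] turn [0.0, 0.0, 0.0] rows 3.6
shift [-0.787, -0.154, 0.16] turn [0.0, 0.0, 0.0] rows 4.9
```

View pics/m6.png

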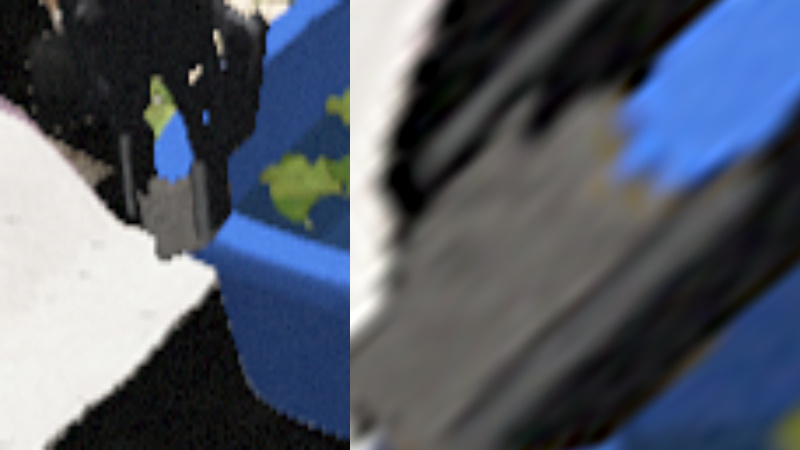

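The grip width is 43.6 mm, less than I expected, so the bird may have turned in the fingers. I'll set it down on the star's old spot and look at it.

Run:
```python
from h import *
st()
plan((.5335,.2565,.15,4.6),(.5335,.2565,.005,4.6),(.5335,.2565,.15,4.6),(.45,.06,.2,4.6))
```

```text
t22.32 p [0.6393 0.2133 0.1986] ty yaw 4.6 tz [ 0.004 -0.001 -1.   ] q [ 0.29  0.28  1.64 -0.    1.21  0.21] F [-0.4  0.4 -0.9] w 0.514 g 20.6
shift [0.206, -0.409, 0.193] turn [0.005, 0.001, 0.0] rows 3.0
shift [0.0, -0.0, 0.58] turn [0.0, 0.0, 0.0] rows 3.5
shift [-0.0, 0.0, -0.58] turn [0.0, 0.0, 0.0] rows 3.5
shift [-0.757, -0.396, -0.2] turn [0.0, 0.0, 0.0] rows 5.3
```

Call:
play_rows(
  rows=[
    [[0.06, -0.12, 0.05], [0, 0, 0]],
    [[0.13, -0.26, 0.12], [0, 0, 0]],
    [[0.206, -0.409, 0.19], [0, 0, 0]],
    [[0.206, -0.409, 0.25], [0, 0, 0]],
    [[0.206, -0.409, 0.4], [0, 0, 0]],
    [[0.206, -0.409, 0.55], [0, 0, 0]],
    [[0.206, -0.409, 0.68], [0, 0, 0]],
    [[0.206, -0.409, 0.74], [0, 0, 0]],
    [[0.206, -0.409, 0.775], [0, 0, 0]],
    [[0.206, -0.409, 0.775], [0, 0, 0]],
    [[0.206, -0.409, 0.775], [0, 0, 0]],
  ],
)

```text
time: 23.23
tool_pos: [0.5306, 0.2551, 0.0007]
tcp_rot: [-2.13, -2.309, 0.007]
wrist_force: [0.6, 0.2, 0.7]
width: 0.512
grip_force: 21.9
```

Call:
play_rows(
  rows=[
    [[0, 0, 0], [0, 0, 0]],
    [[0, 0, 0], [0, 0, 0]],
    [[0, 0, 0], [0, 0, 0]],
    [[0, 0, 0], [0, 0, 0]],
    [[0, 0, 0], [0, 0, 0]],
    [[0, 0, 0], [0, 0, 0]],
  ],
  claw=1,
)

```text
time: 23.73
tool_pos: [0.5327, 0.256, 0.0032]
tcp_rot: [2.129, 2.308, -0.0]
wrist_force: [-0.1, 1.5, -0.0]
width: 0.998
grip_force: 0.0
```

Call:
play_rows(
  rows=[
    [[0, 0, -0.1], [0, 0, 0]],
    [[0, 0, -0.25], [0, 0, 0]],
    [[0, 0, -0.4], [0, 0, 0]],
    [[0, 0, -0.58], [0, 0, 0]],
    [[-0.757, -0.396, -0.78], [0, 0, 0]],
    [[-0.757, -0.396, -0.78], [0, 0, 0]],
    [[-0.757, -0.396, -0.78], [0, 0, 0]],
    [[-0.757, -0.396, -0.78], [0, 0, 0]],
    [[-0.757, -0.396, -0.78], [0, 0, 0]],
    [[-0.757, -0.396, -0.78], [0, 0, 0]],
    [[-0.757, -0.396, -0.78], [0, 0, 0]],
  ],
)

```text
time: 24.65
tool_pos: [0.4486, 0.0575, 0.1995]
tcp_rot: [2.132, 2.302, 0.002]
wrist_force: [0.6, -0.9, -0.7]
width: 1.002
grip_force: 0.0
```

Run:
```python
from h import *
st()
i,k,t=cal("top");i2,k2,t2=cal("scene")
f=lambda a:rect(*a,.5335,.2565,.02,.04,5000)
cv2.imwrite("pics/m7.png",np.hstack([f((i,k,t)),f((i2,k2,t2))])[:,:,::-1])
```

```text
t24.65 p [0.4486 0.0575 0.1995] ty yaw 4.4 tz [ 0.003 -0.002 -1.   ] q [ 0.07 -0.15  2.1  -0.    1.19 -0.  ] F [ 0.6 -0.9 -0.7] w 1.002 g 0.0
```

View pics/m7.png

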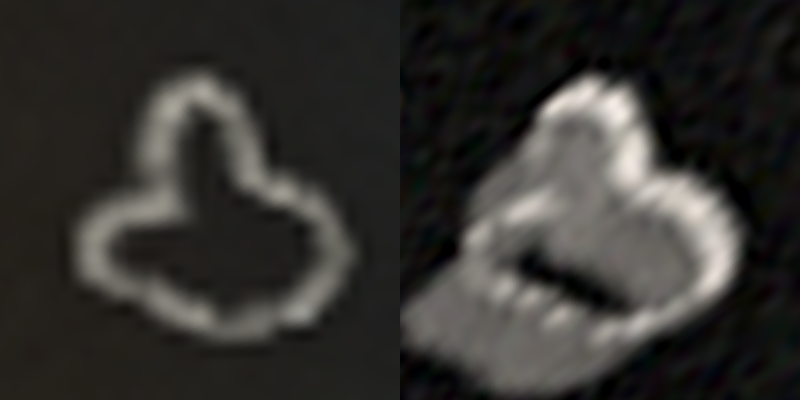

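The bird sits level with its opening centre at (236,248) in the left panel. That puts the eye about (−8, −7) mm from the grasp centre. Regrasping.

Run:
```python
from h import *
plan((.5327,.256,.15,4.5),(.5327,.256,.0035,4.5),(.5327,.256,.19,4.5),(.47,.08,.19,4.5),(.426,-.0928,.16,4.5))
```

```text
shift [0.756, 0.394, 0.194] turn [0.003, 0.001, 0.0] rows 5.2
shift [0.0, -0.0, 0.586] turn [0.0, 0.0, 0.0] rows 3.5
shift [-0.0, 0.0, -0.746] turn [0.0, 0.0, 0.0] rows 4.5
shift [-0.682, -0.305, 0.0] turn [0.0, 0.0, 0.0] rows 4.5
shift [-0.675, -0.23, 0.12] turn [0.0, 0.0, 0.0] rows 4.3
```

Call:
play_rows(
  rows=[
    [[0.756, 0.394, 0.194], [0, 0, 0]],
    [[0.756, 0.394, 0.194], [0, 0, 0]],
    [[0.756, 0.394, 0.194], [0, 0, 0]],
    [[0.756, 0.394, 0.194], [0, 0, 0]],
    [[0.756, 0.394, 0.194], [0, 0, 0]],
    [[0.756, 0.394, 0.194], [0, 0, 0]],
    [[0.756, 0.394, 0.194], [0, 0, 0]],
    [[0.756, 0.394, 0.194], [0, 0, 0]],
    [[0.756, 0.394, 0.34], [0, 0, 0]],
    [[0.756, 0.394, 0.48], [0, 0, 0]],
    [[0.756, 0.394, 0.62], [0, 0, 0]],
    [[0.756, 0.394, 0.72], [0, 0, 0]],
    [[0.756, 0.394, 0.78], [0, 0, 0]],
    [[0.756, 0.394, 0.78], [0, 0, 0]],
    [[0.756, 0.394, 0.78], [0, 0, 0]],
  ],
)

```text
time: 26.0
tool_pos: [0.531, 0.2543, 0.0025]
tcp_rot: [2.131, 2.307, -0.004]
wrist_force: [0.2, -0.4, 0.4]
width: 1.003
grip_force: 0.0
```

Call:
play_rows(
  rows=[
    [[0, 0, 0], [0, 0, 0]],
    [[0, 0, 0], [0, 0, 0]],
    [[0, 0, 0], [0, 0, 0]],
    [[0, 0, 0], [0, 0, 0]],
    [[0, 0, 0], [0, 0, 0]],
    [[0, 0, 0], [0, 0, 0]],
    [[0, 0, 0], [0, 0, 0]],
    [[0, 0, 0], [0, 0, 0]],
  ],
  claw=-1,
)

```text
time: 26.67
tool_pos: [0.5332, 0.2561, 0.005]
tcp_rot: [2.129, 2.307, 0.003]
wrist_force: [-1.7, -1.8, 6.4]
width: 0.515
grip_force: 19.9
```

Call:
play_rows(
  rows=[
    [[0, 0, -0.1], [0, 0, 0]],
    [[0, 0, -0.22], [0, 0, 0]],
    [[0, 0, -0.36], [0, 0, 0]],
    [[0, 0, -0.5], [0, 0, 0]],
    [[0, 0, -0.624], [0, 0, 0]],
    [[0, 0, -0.746], [0, 0, 0]],
    [[-0.12, -0.055, -0.746], [0, 0, 0]],
    [[-0.25, -0.115, -0.746], [0, 0, 0]],
    [[-0.38, -0.175, -0.746], [0, 0, 0]],
    [[-0.5, -0.23, -0.746], [0, 0, 0]],
    [[-0.6, -0.275, -0.746], [0, 0, 0]],
    [[-0.682, -0.305, -0.746], [0, 0, 0]],
    [[-0.682, -0.305, -0.746], [0, 0, 0]],
    [[-0.682, -0.305, -0.746], [0, 0, 0]],
  ],
)

```text
time: 27.83
tool_pos: [0.4697, 0.0791, 0.1905]
tcp_rot: [2.131, 2.305, 0.002]
wrist_force: [-0.2, 0.3, 0.4]
width: 0.514
grip_force: 20.6
```

Call:
play_rows(
  rows=[
    [[-0.12, -0.04, 0], [0, 0, 0]],
    [[-0.25, -0.08, 0], [0, 0, 0]],
    [[-0.38, -0.125, 0.03], [0, 0, 0]],
    [[-0.5, -0.165, 0.06], [0, 0, 0]],
    [[-0.6, -0.2, 0.09], [0, 0, 0]],
    [[-0.675, -0.23, 0.12], [0, 0, 0]],
    [[-0.675, -0.23, 0.12], [0, 0, 0]],
    [[-0.675, -0.23, 0.12], [0, 0, 0]],
    [[-0.675, -0.23, 0.12], [0, 0, 0]],
  ],
)

```text
time: 28.58
tool_pos: [0.4269, -0.0922, 0.1604]
tcp_rot: [2.129, 2.308, 0.001]
wrist_force: [-0.3, -0.4, -0.3]
width: 0.511
grip_force: 20.6
```

Run:
```python
from h import *
st()
plan((.426,-.0928,.037,4.5))
i2,k2,t2=cal("scene")
cv2.imwrite("pics/m8.png",cv2.resize(i2[160:280,310:450],(560,480),interpolation=cv2.INTER_CUBIC)[:,:,::-1])
```

```text
t28.58 p [ 0.4269 -0.0922  0.1604] ty yaw 4.6 tz [ 0.002 -0.001 -1.   ] q [-0.27 -0.14  2.17 -0.    1.11 -0.35] F [-0.3 -0.4 -0.3] w 0.511 g 20.6
shift [-0.002, -0.004, 0.494] turn [0.002, 0.001, 0.003] rows 3.0
```

View pics/m8.png

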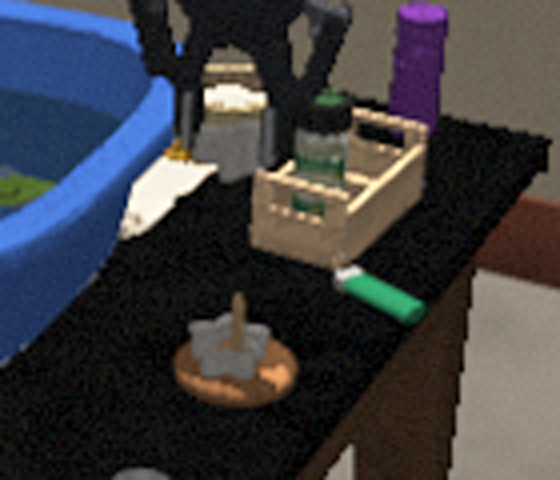

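Bird held level. Lowering in two stages, watching the force.

Call:
play_rows(
  rows=[
    [[-0.002, -0.003, 0.12], [0, 0, 0]],
    [[-0.002, -0.003, 0.22], [0, 0, 0]],
    [[-0.002, -0.003, 0.3], [0, 0, 0]],
    [[-0.002, -0.003, 0.36], [0, 0, 0]],
    [[-0.002, -0.003, 0.4], [0, 0, 0]],
    [[-0.002, -0.003, 0.44], [0, 0, 0]],
    [[-0.002, -0.003, 0.44], [0, 0, 0]],
    [[-0.002, -0.003, 0.44], [0, 0, 0]],
  ],
)

```text
time: 29.3
tool_pos: [0.4256, -0.0934, 0.05]
tcp_rot: [2.129, 2.309, -0.001]
wrist_force: [-0.1, -0.9, -0.0]
width: 0.515
grip_force: 20.6
```

Run:
```python
from h import *
st()
i2,k2,t2=cal("scene")
cv2.imwrite("pics/m9.png",cv2.resize(i2[190:270,330:410],(480,480),interpolation=cv2.INTER_CUBIC)[:,:,::-1])
```

```text
t29.30 p [ 0.4256 -0.0934  0.05  ] ty yaw 4.7 tz [ 0.    -0.001 -1.   ] q [-0.27  0.01  2.27 -0.    0.87 -0.35] F [-0.1 -0.9 -0. ] w 0.515 g 20.6
```

View pics/m9.png

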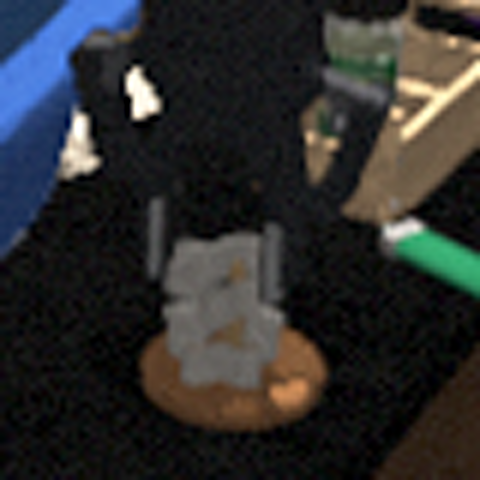

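The bird is round the dowel (visible inside it at (238,268)) and there is no force. I've now viewed 15 pictures, one over the limit of 14, so from here I use numbers only.

Call:
play_rows(
  rows=[
    [[0, 0, 0.015], [0, 0, 0]],
    [[0, 0, 0.03], [0, 0, 0]],
    [[0, 0, 0.046], [0, 0, 0]],
    [[0, 0, 0.046], [0, 0, 0]],
    [[0, 0, 0.046], [0, 0, 0]],
  ],
)

```text
time: 29.77
tool_pos: [0.4249, -0.0938, 0.0381]
tcp_rot: [2.13, 2.308, -0.001]
wrist_force: [0.4, -0.1, 0.3]
width: 0.513
grip_force: 20.6
```

Run:
```python
from h import *
st()
i2,k2,t2=cal("scene")
print("jar scene",w(k2,t2,274.1,254.3,.096))
P=np.linalg.inv(t2)
for yaw in(-3,-4,-5):
    a=np.radians(yaw);X=np.array([np.cos(a),np.sin(a)]);Y=np.array([-X[1],X[0]])
    o=[]
    for sx,sy in((1,1),(-1,1),(-1,-1)):
        p=np.append(np.array([.4438,-.3359])+X*sx*.037+Y*sy*.071,.061)
        c=k2@(P[:3,:3]@p+P[:3,3]);o.append(np.round((c[:2]/c[2]-[310,160])*4).tolist())
    print(yaw,o)
```

```text
t29.77 p [ 0.4249 -0.0938  0.0381] ty yaw 4.6 tz [ 0.    -0.001 -1.   ] q [-0.27  0.02  2.27 -0.    0.84 -0.35] F [ 0.4 -0.1  0.3] w 0.513 g 20.6
jar scene [0.54140883 0.14729799 0.096     ]
-3 [[254.0, 172.0], [348.0, 197.0], [428.0, 125.0]]
-4 [[253.0, 171.0], [346.0, 197.0], [429.0, 126.0]]
-5 [[252.0, 170.0], [344.0, 197.0], [431.0, 127.0]]
```

Call:
play_rows(
  rows=[
    [[0, 0, 0], [0, 0, 0]],
    [[0, 0, 0], [0, 0, 0]],
    [[0, 0, 0], [0, 0, 0]],
    [[0, 0, 0], [0, 0, 0]],
    [[0, 0, 0], [0, 0, 0]],
    [[0, 0, 0], [0, 0, 0]],
  ],
  claw=1,
)

```text
time: 30.32
tool_pos: [0.4253, -0.0938, 0.0384]
tcp_rot: [2.129, 2.308, -0.001]
wrist_force: [0.1, -0.3, -0.7]
width: 0.996
grip_force: 0.0
```

Call:
play_rows(
  rows=[
    [[0, 0, -0.06], [0, 0, 0]],
    [[0, 0, -0.15], [0, 0, 0]],
    [[0, 0, -0.3], [0, 0, 0]],
    [[0, 0, -0.45], [0, 0, 0]],
    [[0, 0, -0.6], [0, 0, 0]],
    [[0, 0, -0.7], [0, 0, 0]],
    [[0, 0, -0.7], [0, 0, 0]],
    [[0, 0, -0.7], [0, 0, 0]],
    [[0, 0, -0.7], [0, 0, 0]],
  ],
)

```text
time: 31.07
tool_pos: [0.4246, -0.0934, 0.2126]
tcp_rot: [2.13, 2.309, -0.002]
wrist_force: [-0.8, -0.1, -0.5]
width: 0.996
grip_force: 0.0
```

Run:
```python
from h import *
st()
i,k,t=cal("top");i2,k2,t2=cal("scene")
for z in(.1,.13):
    print(z,[np.round(w(k,t,115+x/5,185+y/5,z)[:2],3).tolist() for x,y in((712,60),(718,150),(740,215),(790,265))],
      "scene rim left/near",[np.round(w(k2,t2,u,v,z)[:2],3).tolist() for u,v in((208,200),(228,218),(290,216))])
# cutter check: gray (low-saturation, bright) blob over the stand before/after in top view at z=.05
b=i[250:310,300:355].astype(int); m=((b.max(2)-b.min(2))<25)&(b.mean(2)>75)
r,c=np.nonzero(m);print("grey px",m.sum(),"world of mean",w(k,t,300+c.mean(),250+r.mean(),.05)[:2],"u",c.min()+300,c.max()+300,"v",r.min()+250,r.max()+250)
s=i2[160:280,310:410].astype(int);m=((s.max(2)-s.min(2))<25)&(s.mean(2)>70)&(np.arange(120)[:,None]>45)&(np.arange(100)<80)
r,c=np.nonzero(m);print("scene grey",m.sum(),c.min()+310,c.max()+310,r.min()+160,r.max()+160)
plan((.45,.1,.2,2),(.542,.1455,.16,0))
```

```text
t31.07 p [ 0.4246 -0.0934  0.2126] ty yaw 4.6 tz [-0.    -0.001 -1.   ] q [-0.27 -0.19  2.11 -0.    1.22 -0.35] F [-0.8 -0.1 -0.5] w 0.996 g 0.0
0.1 [[0.648, 0.105], [0.595, 0.1], [0.558, 0.086], [0.53, 0.056]] scene rim left/near [[0.857, 0.013], [0.74, 0.068], [0.608, -0.019]]
0.13 [[0.641, 0.102], [0.59, 0.097], [0.553, 0.083], [0.526, 0.054]] scene rim left/near [[0.811, 0.058], [0.7, 0.111], [0.575, 0.028]]
grey px 513 world of mean [ 0.38574627 -0.09093764] u 300 354 v 250 309
scene grey 480 310 389 206 279
shift [0.762, 0.167, 0.045] turn [-0.004, 0.0, 0.058] rows 4.7
shift [0.169, 0.374, 0.16] turn [-0.0, -0.0, 0.044] rows 2.6
```

The cutters were released with no force. Now the jar.

Call:
play_rows(
  rows=[
    [[0.762, 0.167, 0.045], [0, 0, 0.058]],
    [[0.762, 0.167, 0.045], [0, 0, 0.058]],
    [[0.762, 0.167, 0.045], [0, 0, 0.058]],
    [[0.762, 0.167, 0.045], [0, 0, 0.058]],
    [[0.762, 0.167, 0.045], [0, 0, 0.058]],
    [[0.762, 0.167, 0.045], [0, 0, 0.058]],
    [[0.762, 0.167, 0.045], [0, 0, 0.058]],
    [[0.762, 0.167, 0.045], [0, 0, 0.058]],
  ],
)

```text
time: 31.83
tool_pos: [0.4504, 0.0992, 0.2004]
tcp_rot: [2.181, 2.261, -0.006]
wrist_force: [0.0, -0.8, 0.1]
width: 0.999
grip_force: 0.0
```

Call:
play_rows(
  rows=[
    [[0.169, 0.374, 0.16], [0, 0, 0.044]],
    [[0.169, 0.374, 0.16], [0, 0, 0.044]],
    [[0.169, 0.374, 0.16], [0, 0, 0.044]],
    [[0.169, 0.374, 0.16], [0, 0, 0.044]],
    [[0.169, 0.374, 0.16], [0, 0, 0.044]],
    [[0.169, 0.374, 0.16], [0, 0, 0.044]],
    [[0.169, 0.374, 0.16], [0, 0, 0.044]],
  ],
)

```text
time: 32.42
tool_pos: [0.5428, 0.1438, 0.1621]
tcp_rot: [2.222, 2.219, -0.002]
wrist_force: [-0.9, 0.5, 0.3]
width: 0.998
grip_force: 0.0
```

Run:
```python
from h import *
st()
plan((.542,.1455,.059,0),(.542,.1455,.2,0),(.44,.06,.2,-2))
```

```text
t32.42 p [0.5428 0.1438 0.1621] ty yaw -0.1 tz [ 0.    -0.002 -1.   ] q [ 0.22  0.1   1.92 -0.    1.11  0.22] F [-0.9  0.5  0.3] w 0.998 g 0.0
shift [0.008, -0.003, 0.413] turn [0.0, 0.002, -0.002] rows 2.5
shift [-0.0, 0.0, -0.564] turn [0.0, 0.0, 0.0] rows 3.4
shift [-0.342, -0.408, -0.0] turn [0.0, 0.0, 0.044] rows 3.2
```

Call:
play_rows(
  rows=[
    [[0.007, -0.003, 0.1], [0, 0, 0]],
    [[0.007, -0.003, 0.2], [0, 0, 0]],
    [[0.007, -0.003, 0.3], [0, 0, 0]],
    [[0.007, -0.003, 0.37], [0, 0, 0]],
    [[0.007, -0.003, 0.412], [0, 0, 0]],
    [[0.007, -0.003, 0.412], [0, 0, 0]],
    [[0.007, -0.003, 0.412], [0, 0, 0]],
  ],
)

```text
time: 33.0
tool_pos: [0.5426, 0.1463, 0.0594]
tcp_rot: [2.221, 2.22, -0.001]
wrist_force: [0.8, -0.9, 0.4]
width: 1.001
grip_force: 0.0
```

Call:
play_rows(
  rows=[
    [[0, 0, 0], [0, 0, 0]],
    [[0, 0, 0], [0, 0, 0]],
    [[0, 0, 0], [0, 0, 0]],
    [[0, 0, 0], [0, 0, 0]],
    [[0, 0, 0], [0, 0, 0]],
    [[0, 0, 0], [0, 0, 0]],
    [[0, 0, 0], [0, 0, 0]],
    [[0, 0, 0], [0, 0, 0]],
  ],
  claw=-1,
  newtons=40,
)

```text
time: 33.67
tool_pos: [0.5437, 0.147, 0.0603]
tcp_rot: [2.219, 2.22, 0.002]
wrist_force: [-0.7, -0.7, 6.7]
width: 0.496
grip_force: 40.4
```

Call:
play_rows(
  rows=[
    [[0, 0, -0.08], [0, 0, 0]],
    [[0, 0, -0.2], [0, 0, 0]],
    [[0, 0, -0.34], [0, 0, 0]],
    [[0, 0, -0.46], [0, 0, 0]],
    [[0, 0, -0.564], [0, 0, 0]],
    [[0, 0, -0.564], [0, 0, 0]],
    [[-0.08, -0.1, -0.564], [0, 0, 0]],
    [[-0.18, -0.2, -0.564], [0, 0, 0.02]],
    [[-0.27, -0.3, -0.564], [0, 0, 0.044]],
    [[-0.342, -0.408, -0.564], [0, 0, 0.044]],
    [[-0.342, -0.408, -0.564], [0, 0, 0.044]],
    [[-0.342, -0.408, -0.564], [0, 0, 0.044]],
  ],
)

```text
time: 34.67
tool_pos: [0.4388, 0.0607, 0.1985]
tcp_rot: [2.261, 2.181, -0.003]
wrist_force: [1.1, 0.8, -1.6]
width: 0.491
grip_force: 41.3
```

Run:
```python
from h import *
st()
plan((.445,-.16,.205,-3.5),(.4415,-.3698,.205,-3.5),(.4415,-.3698,.068,-3.5))
```

```text
t34.67 p [0.4388 0.0607 0.1985] ty yaw -2.1 tz [-0.001 -0.001 -1.   ] q [ 0.08 -0.16  2.11 -0.    1.19  0.12] F [ 1.1  0.8 -1.6] w 0.491 g 41.3
shift [-0.881, 0.056, -0.025] turn [-0.001, 0.002, 0.032] rows 5.3
shift [-0.838, 0.037, 0.0] turn [0.0, 0.0, -0.0] rows 5.0
shift [0.0, -0.0, 0.548] turn [0.0, 0.0, -0.0] rows 3.3
```

Call:
play_rows(
  rows=[
    [[-0.12, 0.01, -0.02], [0, 0, 0.032]],
    [[-0.26, 0.02, -0.025], [0, 0, 0.032]],
    [[-0.4, 0.03, -0.025], [0, 0, 0.032]],
    [[-0.54, 0.04, -0.025], [0, 0, 0.032]],
    [[-0.68, 0.045, -0.025], [0, 0, 0.032]],
    [[-0.8, 0.05, -0.025], [0, 0, 0.032]],
    [[-0.881, 0.056, -0.025], [0, 0, 0.032]],
    [[-0.881, 0.056, -0.025], [0, 0, 0.032]],
  ],
)

```text
time: 35.33
tool_pos: [0.4484, -0.1627, 0.2061]
tcp_rot: [2.287, 2.149, -0.002]
wrist_force: [-0.8, -0.3, -1.7]
width: 0.494
grip_force: 41.3
```

Call:
play_rows(
  rows=[
    [[-0.12, 0.005, 0], [0, 0, 0]],
    [[-0.26, 0.01, 0], [0, 0, 0]],
    [[-0.4, 0.02, 0], [0, 0, 0]],
    [[-0.54, 0.025, 0], [0, 0, 0]],
    [[-0.68, 0.03, 0], [0, 0, 0]],
    [[-0.77, 0.035, 0], [0, 0, 0]],
    [[-0.838, 0.037, 0], [0, 0, 0]],
    [[-0.838, 0.037, 0], [0, 0, 0]],
    [[-0.838, 0.037, 0], [0, 0, 0]],
    [[-0.838, 0.037, 0], [0, 0, 0]],
  ],
)

```text
time: 36.17
tool_pos: [0.4443, -0.3676, 0.2061]
tcp_rot: [-2.286, -2.155, -0.0]
wrist_force: [0.6, -0.0, -0.6]
width: 0.49
grip_force: 41.3
```

Run:
```python
from h import *
st()
plan((.4415,-.3698,.12,-3.5),(.4415,-.3698,.069,-3.5))
```

```text
t36.17 p [ 0.4443 -0.3676  0.2061] ty yaw -3.4 tz [-0.  0. -1.] q [-0.73  0.1   1.85  0.    1.2  -0.68] F [ 0.6 -0.  -0.6] w 0.490 g 41.3
shift [-0.01, -0.011, 0.344] turn [-0.0, -0.0, 0.003] rows 2.1
shift [0.0, -0.0, 0.204] turn [0.0, 0.0, -0.0] rows 1.2
```

Call:
play_rows(
  rows=[
    [[-0.009, -0.01, 0.08], [0, 0, 0]],
    [[-0.009, -0.01, 0.18], [0, 0, 0]],
    [[-0.009, -0.01, 0.28], [0, 0, 0]],
    [[-0.009, -0.01, 0.36], [0, 0, 0]],
    [[-0.009, -0.01, 0.43], [0, 0, 0]],
    [[-0.009, -0.01, 0.49], [0, 0, 0]],
    [[-0.009, -0.01, 0.52], [0, 0, 0]],
    [[-0.009, -0.01, 0.535], [0, 0, 0]],
    [[-0.009, -0.01, 0.535], [0, 0, 0]],
    [[-0.009, -0.01, 0.535], [0, 0, 0]],
  ],
)

```text
time: 37.0
tool_pos: [0.4421, -0.3711, 0.0739]
tcp_rot: [2.284, 2.153, -0.001]
wrist_force: [-0.2, 0.4, -1.9]
width: 0.49
grip_force: 41.3
```

Run:
```python
from h import *
st()
```

```text
t37.00 p [ 0.4421 -0.3711  0.0739] ty yaw -3.4 tz [ 0.002 -0.002 -1.   ] q [-0.74  0.23  1.96 -0.    0.95 -0.68] F [-0.2  0.4 -1.9] w 0.490 g 41.3
```

Call:
play_rows(
  rows=[
    [[0, 0, 0.008], [0, 0, 0]],
    [[0, 0, 0.014], [0, 0, 0]],
    [[0, 0, 0.02], [0, 0, 0]],
    [[0, 0, 0.02], [0, 0, 0]],
    [[0, 0, 0.02], [0, 0, 0]],
  ],
)

```text
time: 37.42
tool_pos: [0.4417, -0.3715, 0.0684]
tcp_rot: [2.285, 2.153, -0.001]
wrist_force: [0.4, 0.5, -0.8]
width: 0.491
grip_force: 41.4
```

Call:
play_rows(
  rows=[
    [[0, 0, 0.003], [0, 0, 0]],
    [[0, 0, 0.006], [0, 0, 0]],
    [[0, 0, 0.006], [0, 0, 0]],
  ],
)

```text
time: 37.67
tool_pos: [0.4417, -0.3717, 0.0683]
tcp_rot: [2.285, 2.153, -0.001]
wrist_force: [-3.6, 1.4, 8.1]
width: 0.493
grip_force: 42.3
```

Floor contact (8 N). Releasing and retreating.

Call:
play_rows(
  rows=[
    [[0, 0, -0.004], [0, 0, 0]],
    [[0, 0, -0.004], [0, 0, 0]],
    [[0, 0, -0.004], [0, 0, 0]],
    [[0, 0, -0.004], [0, 0, 0]],
    [[0, 0, -0.004], [0, 0, 0]],
    [[0, 0, -0.004], [0, 0, 0]],
    [[0, 0, -0.004], [0, 0, 0]],
  ],
  claw=0.8,
)

```text
time: 38.25
tool_pos: [0.4413, -0.3711, 0.0673]
tcp_rot: [2.286, 2.154, -0.001]
wrist_force: [-1.3, -0.4, -0.4]
width: 0.903
grip_force: 0.0
```

Call:
play_rows(
  rows=[
    [[0, 0, -0.06], [0, 0, 0]],
    [[0, 0, -0.14], [0, 0, 0]],
    [[0, 0, -0.26], [0, 0, 0]],
    [[0, 0, -0.4], [0, 0, 0]],
    [[0, 0, -0.52], [0, 0, 0]],
    [[0, 0, -0.65], [0, 0, 0]],
    [[0, 0, -0.65], [0, 0, 0]],
    [[0, 0, -0.65], [0, 0, 0]],
  ],
)

```text
time: 38.92
tool_pos: [0.4428, -0.3723, 0.2333]
tcp_rot: [2.281, 2.149, -0.0]
wrist_force: [0.3, -0.1, -0.5]
width: 0.903
grip_force: 0.0
```

Run:
```python
from h import *
st()
plan((.37,-.56,.25,-30))
```

```text
t38.92 p [ 0.4428 -0.3723  0.2333] ty yaw -3.4 tz [ 0.005 -0.006 -1.   ] q [-0.74  0.08  1.82 -0.    1.24 -0.68] F [ 0.3 -0.1 -0.5] w 0.903 g 0.0
shift [-0.767, -0.246, -0.064] turn [0.009, 0.005, 0.591] rows 4.8
```

Call:
play_rows(
  rows=[
    [[-0.767, -0.246, -0.064], [0, 0, 0.3]],
    [[-0.767, -0.246, -0.064], [0, 0, 0.5]],
    [[-0.767, -0.246, -0.064], [0, 0, 0.591]],
    [[-0.767, -0.246, -0.064], [0, 0, 0.591]],
    [[-0.767, -0.246, -0.064], [0, 0, 0.591]],
    [[-0.767, -0.246, -0.064], [0, 0, 0.591]],
    [[-0.767, -0.246, -0.064], [0, 0, 0.591]],
    [[-0.767, -0.246, -0.064], [0, 0, 0.591]],
    [[-0.767, -0.246, -0.064], [0, 0, 0.591]],
  ],
)

```text
time: 39.67
tool_pos: [0.3687, -0.5571, 0.2448]
tcp_rot: [-2.719, -1.572, -0.0]
wrist_force: [0.3, 0.6, -0.3]
width: 0.9
grip_force: 0.0
```

Run:
```python
from h import *
st()
i0=cv2.imread("pics/top0.png")[:,:,::-1];s0=cv2.imread("pics/scene0.png")[:,:,::-1]
i,k,t=cal("top");s,k2,t2=cal("scene")
def pix(K,T,p):
    P=np.linalg.inv(T);c=K@(P[:3,:3]@p+P[:3,3]);return c[:2]/c[2]
def blobs(a,b,K,T,p,h,z,n):
    u=pix(K,T,np.array(p)).astype(int);d=(np.abs(a.astype(int)-b.astype(int)).max(2)>30)
    q=d[u[1]-h:u[1]+h,u[0]-h:u[0]+h].astype(np.uint8);c,l,stt,ce=cv2.connectedComponentsWithStats(q)
    for j in range(1,c):
        if stt[j,4]>15:
            o=stt[j];print(n,"pred",u,"bbox",o[0]+u[0]-h,o[1]+u[1]-h,o[2],o[3],"area",o[4],"w@z",np.round(w(K,T,*(ce[j]+u-h),z)[:2],3))
blobs(i,i0,k,t,(.4415,-.3705,.104),18,.08,"jar top")
blobs(s,s0,k2,t2,(.4415,-.3705,.104),22,.104,"jar scene")
blobs(i,i0,k,t,(.418,-.0998,.04),20,.045,"cutters top")
blobs(s,s0,k2,t2,(.418,-.0998,.032),22,.032,"cutters scene")
for z in(.012,.032,.052):print(z,pix(k2,t2,np.array([.418,-.0998,z])))
for n,z in(("jar bottom",.008),("jar cap",.104)):print(n,pix(k2,t2,np.array([.4415,-.3705,z])),pix(k,t,np.array([.4415,-.3705,z])))
```

```text
t39.67 p [ 0.3687 -0.5571  0.2448] ty yaw -29.9 tz [-0.     0.001 -1.   ] q [-1.02  0.24  1.6   0.    1.3  -0.5 ] F [ 0.3  0.6 -0.3] w 0.900 g 0.0
jar top pred [423 273] bbox 410 266 21 19 area 291 w@z [ 0.439 -0.367]
jar scene pred [402 179] bbox 395 177 16 24 area 225 w@z [ 0.418 -0.32 ]
cutters top pred [326 280] bbox 315 270 20 19 area 178 w@z [ 0.423 -0.096]
cutters scene pred [369 243] bbox 357 233 21 23 area 380 w@z [ 0.423 -0.095]
0.012 [369.13044705 249.87517437]
0.032 [369.47267759 243.32343806]
0.052 [369.82057822 236.66315209]
jar bottom [399.61138473 208.57178812] [416.7184083  276.38768212]
jar cap [402.09669815 179.67415784] [423.55035132 273.5173854 ]
```

The jar's cap is where predicted, so it stands upright. The cutter stack rises one 20 mm layer above the star alone. Handing in.

```bash
python3 -c "
from workcell import bot
print(bot.finish_job())"
```

```text
the job is handed in; nothing more can be done
None
```

The job is handed in at about 40 s: both blocks stand in the rack bays, the star and bird cutters are stacked on the dowel, and the loose jar stands in the free cell. The final cutter and jar placings were checked only by image code, because I had viewed 15 pictures, one over the limit of 14.

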